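Repack the filament dryer's drying column

TASK

Take the white cap off the clear drying column and set it down on the desk, load every orange desiccant cartridge standing on the desk into the column, then take the packing paddle from the slotted block and with its foot press the stack gently but firmly down until the green piston has bottomed out. Then slide the paddle edgewise back into its own slot, fully home, let go of it, put the cap back on the column, and finally press the green start button all the way in. The cartridges have thin shells: never squeeze or press one with more than 25 N; leave the scraper and everything else on the desk alone.

Things in the scene. Friction and masses are not known exactly. Their poses are not given: they have to be found in the camera images.
- column_rim (a point): Centre of the open mouth of the drying column, a fixed upright clear tube: outer diameter 68 mm, bore 60 mm, rim 185 mm above the desk, on a black round foot (diameter 124 mm, 15 mm high). z points up. The column holds up to three cartridges, one on top of another; the bore does not let the fingers in beside a cartridge. The stack must end below the rim.
- cap_knob (a point): Middle of the red knob (diameter 24 mm, 28 mm high) of the column's white cap, 60 g, which at the start closes the column's mouth: a disc 74 mm wide, 8 mm thick, lying on the rim, with a plug 52 mm wide and 10 mm deep under it. This point is 22 mm above the disc's underside (the rim when closed) and 32 mm above the plug's underside; z up. On the desk it stands on its plug.
- piston_top (a point): Centre of the piston's top face. A cartridge set on it stands about half out of the mouth; push it down (with paddle or shut fingers) till its top is 20 to 28 mm below the rim before setting in the next.
- piston (a joint): Travel of the green piston disc in the column, m: 0 when its top is 20 mm below the rim, 0.138 bottomed out. Starts at 0 to 0.008; slides down against a steady dry friction of about 7 N and stays where it is left; cartridges rest on it. The bottom stop is hard; there a paddle push of 12 to 18 N held for half a second is firm.
- cart0_mid (a point): Centre of an orange desiccant cartridge, white bands and top: upright cylinder on the desk, diameter 54 mm, 45 mm high, 65 to 100 g; z is its axis, up. Two or three of the four exist. Thin shell: the forces of both fingers on it, added, and that of the paddle, must stay under 25 N; 6 to 8 N per finger is ample. Hold it by its upper 23 mm when lowering it into the column.
- cart1_mid (a point): Centre of an orange desiccant cartridge, white bands and top: upright cylinder on the desk, diameter 54 mm, 45 mm high, 65 to 100 g; z is its axis, up. Two or three of the four exist. Thin shell: the forces of both fingers on it, added, and that of the paddle, must stay under 25 N; 6 to 8 N per finger is ample. Hold it by its upper 23 mm when lowering it into the column.
- cart2_mid (a point): Centre of an orange desiccant cartridge, white bands and top: upright cylinder on the desk, diameter 54 mm, 45 mm high, 65 to 100 g; z is its axis, up. Two or three of the four exist. Thin shell: the forces of both fingers on it, added, and that of the paddle, must stay under 25 N; 6 to 8 N per finger is ample. Hold it by its upper 23 mm when lowering it into the column.
- cart3_mid (a point): Centre of an orange desiccant cartridge, white bands and top: upright cylinder on the desk, diameter 54 mm, 45 mm high, 65 to 100 g; z is its axis, up. Two or three of the four exist. Thin shell: the forces of both fingers on it, added, and that of the paddle, must stay under 25 N; 6 to 8 N per finger is ample. Hold it by its upper 23 mm when lowering it into the column.
- paddle_grip (a point): Grip point of the packing paddle, a flat bar 12 mm thick (its x), 40 mm wide (y), 170 mm long (z, up), 150 g: black foot, aluminium blade, upper 70 mm a blue handle. The point is on the centre line, 115 mm above the foot, 55 mm below the top. It stands upright in a slot of the block, foot on the slot's floor. Grip it across its thickness with about 40 N.
- paddle_foot (a point): Centre of the flat underside of the paddle's black rubber foot (axes as paddle_grip). The foot is sprung: it gives way upwards from 6 N on, 1 N per mm, at most 13 mm (19 N); so lowering the paddle 7 to 10 mm further after the stack has stopped presses with 13 to 16 N.
- slot_a (a point): Mouth centre of a slot in the fixed wooden block (160 x 80 mm, 70 mm high): 16 mm wide (x of this point), 46 mm long (y), 60 mm deep, z up; slot floor 10 mm above the desk. One slot holds the paddle at the start, the other the scraper; which is which changes.
- slot_b (a point): Centre of the mouth of the block's other slot, same size, 84 mm from slot_a along the block's x.
- scraper: Scraper with a red handle, origin at its lower end; 38 mm wide, 12 mm thick, 115 mm long, upright in the other slot (top 125 mm above the desk). Not to be used.
- start (a joint): Travel of the green start button, m: 0 up, 0.006 fully pressed (about 5 N), springs back. It counts as pressed beyond 0.0045.
- start_top (a point): Centre of the top of the green start button (diameter 36 mm, pressed straight down), in a small black housing on a low grey panel on the desk.
- mug: Bystander: white mug, 80 mm diameter, 90 mm high; origin at its underside.
- bracket: Bystander: yellow printed bracket 80 x 50 x 58 mm; origin at its underside.
- gluepot: Bystander: white jar with red cap, 56 mm diameter, 110 mm high; origin at its underside.
Not all that is in view belongs to the job. Leave any purple look-alike of the part that bears cart0_mid alone.

How it is judged:
By the outcome, as a careful person would: the job done as asked, in the order asked, and still so for the second after the job is handed in, with the robot touching nothing.
Of cart0, cart1, cart2, cart3 only 2 to 3 are there at a start; the rules pass over those that are not, and their reading is None.
At some moment in a run one of cart0, cart1, cart2, cart3 may be knocked a few centimetres aside while the robot is not near it.
It also fails if it takes over 210 s, if anything falls off the work surface, if the arm or the gripper's body presses on something with over 40 N, if the wrist force passes 120 N, or if a joint passes its speed limit or range.

ROBOT

A 6-joint arm with a two-finger parallel gripper is mounted at the origin on the work surface. World frame = base frame: x ahead of the robot, y to its left, z up, the work surface at z = 0. Lengths are in m, angles in rad, forces in N, time in s.
With the tool pointing down it reaches from about 0.35 to 0.775 m from the base axis. Payload 7.3 kg.
Tool frame: the origin (TCP) lies on the centre line of the jaws, within the pads' length; the fingertips stand robot.nose_length ahead of it and the grasp point (between the pads) is the TCP (robot.nose_length is the distance from the TCP to the fingertips, in m); z points along the fingers, y is the direction in which the jaws open and shut (so a half turn about z gives the same grasp; the last joint's range is limited). The gripper opens to 92 mm and grips with 3 to 60 N. Pads are 19 mm wide; open, the fingers measure 130 mm over their backs; the gripper's body (75 mm by 190 mm) begins 47 mm behind the grasp point.
Start: joints at [1.062, 0.342, 1.524, -0, 1.275, -0.146], TCP at [0.186, 0.491, 0.246] pointing down, gripper open.
Joint ranges: [-2.53, 2.53], [-0.77, 2.02], [0.04, 2.7], [-1, 4.14], [0.28, 2.66], [-3.11, 3.11]. Speed limits (rad/s): [2.57, 2.57, 3.14, 3.14, 3.14, 3.14].

INTERFACE

Orientations are given as [roll, pitch, yaw] about the fixed x, y, z axes, in that order (R = Rz(yaw) Ry(pitch) Rx(roll)).
In Python, from cell import robot, read_camera gives the robot as it stands.
- The arm moves only by the shell command python3 -m crank 'ROWS' [FORCE]. ROWS is JSON, a list of rows, each a list of 7 numbers: the shift along the tool's x, y, z in cm, then the turn, a rotation vector about the tool's x, y, z in degrees, then the opening, from 0 (shut) to 1 (fully open). In form: [[tx, ty, tz, wx, wy, wz, jaw], ...]. A call has 1 to 5 rows; each row is the pose to reach, as a shift and turn from the pose commanded when the call began, along the tool's axes at that moment; what a row does not reach only later rows make up. A row lasts 1/8 s, in which the tool goes at most 62.5 mm and 10.7 degrees, less where a joint would pass 70% of its speed; a pose out of reach is approached as far as the arm can. A call with a gripper value outside its range is refused whole. The fingers move at their own pace and stop on an object; FORCE is the grip in N (left out, the last holds). Time passes only in rows, so rows that repeat a pose let the fingers close. It gives the time, the measured TCP pose, the force and the opening at its end, in the units of the state.
- robot.observe(): the state, without advancing time (a new reading comes with each control period).
- read_camera(name): name is "side" or "top"; returns a dict with "frame" (384x512x3 uint8, red, green, blue), "intrinsics" (3x3 intrinsics, pixels), "distortion" ([k1, k2, p1, p2, k3] as OpenCV has them; the pictures are not rectified), "R" (3x3) and "t" (3): a world point X has camera coordinates R X + t. Camera axes: x right, y down, z forward; pixel columns grow to the right and rows downward; lengths in m; the calibration is good to about 2 mm. A picture is of the moment at which its call begins. There is no depth.
- robot.hand_in(): hands the job in, once; it reports no verdict.
The state is a dict: "time": time; "qpos": joint angles; "qvel": joint speeds; "joint_efforts": joint torques, N m; "tool_pos": TCP position; "tool_rot": TCP orientation; "contact_force": force on the tool from outside, world axes, zero at the start; "torque": the same for the moment, N m; "opening": finger opening in m.
Only numpy, scipy, OpenCV 4.12 (cv2) and the standard library are available. Lean on these libraries where they do the work, as an engineer would, in place of code of your own. Each camera call takes 0.05 s, during which the arm holds its last target.

## Working session

There is one attempt and no reset: what is moved stays moved. The work goes in short steps, Python scripts to look and compute and a shell command to move; the robot and the scene stay as the last step left them, time stands still between calls to the robot, and variables do not carry over. Pictures are saved under pics/ and viewed, and the job is handed in when it is done.

```bash
ls; mkdir -p pics
python3 - <<'E'
from cell import robot, read_camera
import cv2,numpy as np
print(robot.observe(), robot.nose_length)
for n in("side","top"):
    c=read_camera(n); print(n,c["intrinsics"],c["distortion"],c["R"],c["t"])
    cv2.imwrite(f"pics/{n}0.png",cv2.resize(c["frame"][:,:,::-1],(800,600),interpolation=cv2.INTER_CUBIC))
E
```

```text
pics
{'time': 0.0, 'qpos': array([ 1.06199880e+00,  3.42717356e-01,  1.52503445e+00, -4.66803879e-06,
        1.27539426e+00, -1.45993516e-01]), 'qvel': array([ 2.06987319e-05, -1.85403695e-03, -7.44015603e-04,  6.39598933e-04,
       -9.89086561e-04,  1.94977177e-04]), 'joint_efforts': array([ 9.06045370e-04, -4.31230438e+01, -2.44230151e+01,  7.18078692e-02,
        5.57597622e-02, -1.14620548e-04]), 'tool_pos': array([0.18610851, 0.49049377, 0.24504164]), 'tool_rot': array([-3.14005511e+00, -2.21567526e-04,  2.77878983e+00]), 'contact_force': array([-0.06398447,  0.30931249,  0.35087325]), 'torque': array([ 0.02632708, -0.03328225, -0.02829119]), 'opening': 0.09216329192020485} 0.019
side [[469.32004024   0.         261.6384937 ]
 [  0.         469.32004024 189.61902103]
 [  0.           0.           1.        ]] [-0.10634057  0.          0.          0.          0.        ] [[ 0.75452658 -0.65612447 -0.01379578]
 [-0.44092376 -0.49125703 -0.7511676 ]
 [ 0.48608217  0.5728588  -0.65996736]] [-0.40155802  0.34509794  1.24427367]
top [[383.42783093   0.         261.46382296]
 [  0.         383.42783093 189.63198017]
 [  0.           0.           1.        ]] [-0.06230697  0.          0.          0.          0.        ] [[ 0.02864852 -0.99957657  0.00509327]
 [-0.9957322  -0.02898479 -0.08762001]
 [ 0.08773053 -0.00256135 -0.99614095]] [-0.03848032  0.55568884  1.176287  ]
```

View pics/side0.png

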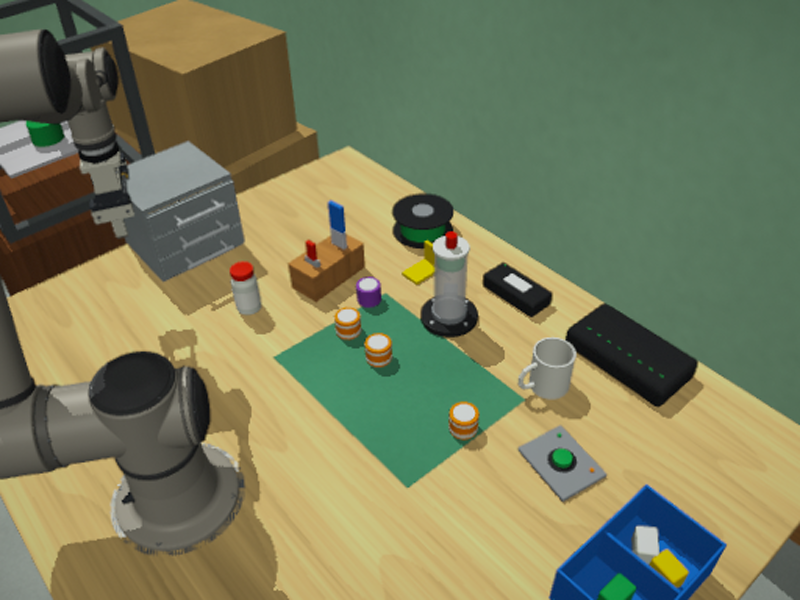

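View pics/top0.png

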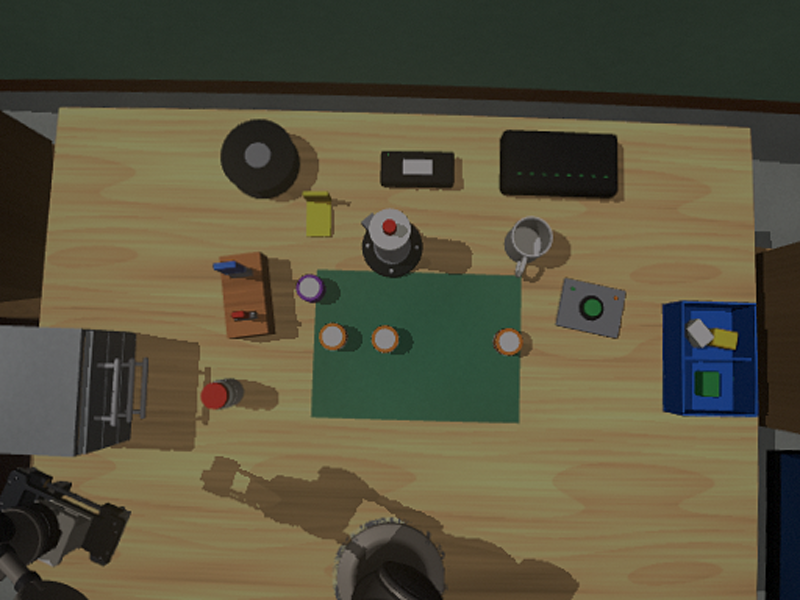

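Three orange-banded cartridges appear in the top view at (333,337), (385,339) and (509,341) in the enlarged picture. The look-alike at (311,288) is purple. The cap's red knob is at (389,227), the blue paddle handle at (228,266) and the green button at (592,307). Next I measure them.

```bash
cat > h.py <<'E'
from cell import robot, read_camera
import cv2,numpy as np
from scipy.spatial.transform import Rotation as Ro
def ray(c,uv):
    uv=np.asarray(uv,float).reshape(-1,1,2)
    n=cv2.undistortPoints(uv,c["intrinsics"],c["distortion"]).reshape(-1,2)
    d=np.c_[n,np.ones(len(n))]@c["R"]; o=-c["R"].T@c["t"]
    return o,d/np.linalg.norm(d,axis=1)[:,None]
def plane(c,uv,z):
    o,d=ray(c,uv); return o+d*((z-o[2])/d[:,2])[:,None]
def tri(c1,u1,c2,u2):
    o1,d1=ray(c1,u1);o2,d2=ray(c2,u2);d1=d1[0];d2=d2[0]
    s=np.linalg.lstsq(np.c_[d1,-d2],o2-o1,rcond=None)[0]
    a=o1+s[0]*d1;b=o2+s[1]*d2
    return (a+b)/2,np.linalg.norm(a-b)
def proj(c,X):
    return cv2.projectPoints(np.asarray(X,float).reshape(-1,1,3),cv2.Rodrigues(c["R"])[0],c["t"],c["intrinsics"],c["distortion"])[0].reshape(-1,2)
def blobs(c,lo,hi,amin=15):
    h=cv2.cvtColor(c["frame"],cv2.COLOR_RGB2HSV)
    m=cv2.inRange(h,lo,hi)
    n,l,s,ce=cv2.connectedComponentsWithStats(m)
    return m,[(tuple(ce[i].round(1)),s[i].tolist()) for i in range(1,n) if s[i][4]>=amin]
def crop(c,x,y,w,h,name,k=8):
    cv2.imwrite("pics/"+name,cv2.resize(c["frame"][y:y+h,x:x+w,::-1],None,fx=k,fy=k,interpolation=cv2.INTER_CUBIC))
def delta(p,rpy=None,s=None):
    s=s or robot.observe()
    R=Ro.from_euler("xyz",s["tool_rot"])
    t=R.inv().apply(np.asarray(p)-s["tool_pos"])*100
    w=np.zeros(3)
    if rpy is not None: w=(R.inv()*Ro.from_euler("xyz",rpy)).as_rotvec(degrees=True)
    return t.round(2),w.round(2)
def down(yaw): return [np.pi,0,yaw]
def st():
    s=robot.observe(); print("t%.2f"%s["time"],s["tool_pos"].round(4),np.degrees(s["tool_rot"]).round(2),"F",s["contact_force"].round(1),"T",s["torque"].round(2),"op%.4f"%s["opening"],"q",s["qpos"].round(2)); return s
E
python3 - <<'E'
from h import *
cs={n:read_camera(n) for n in("side","top")}
R=[("red",(0,150,90),(6,255,255)),("orange",(8,150,120),(18,255,255)),("blue",(105,120,60),(125,255,255)),("green",(55,150,60),(75,255,255)),("purple",(130,80,40),(160,255,255))]
for n,c in cs.items():
  for k,lo,hi in R: print(n,k,blobs(c,lo,hi)[1])
c=cs["top"]
crop(c,190,120,160,110,"t1.png",5); crop(c,130,155,60,70,"t2.png",8); 
c=cs["side"]
crop(c,180,120,130,100,"s1.png",6); crop(c,260,140,60,80,"s2.png",7)
E
```

```text
side red [((np.float64(288.3), np.float64(152.9)), [285, 148, 7, 11, 66]), ((np.float64(198.9), np.float64(159.8)), [196, 154, 7, 13, 56]), ((np.float64(154.2), np.float64(173.3)), [147, 168, 15, 12, 145])]
side orange [((np.float64(225.7), np.float64(155.6)), [222, 151, 11, 10, 61]), ((np.float64(203.8), np.float64(165.3)), [185, 152, 36, 26, 374]), ((np.float64(222.5), np.float64(206.3)), [215, 203, 15, 6, 32]), ((np.float64(221.9), np.float64(211.2)), [215, 209, 14, 5, 46]), ((np.float64(242.9), np.float64(223.7)), [235, 220, 15, 6, 23]), ((np.float64(241.7), np.float64(228.8)), [235, 226, 15, 6, 53]), ((np.float64(298.9), np.float64(269.8)), [291, 264, 15, 9, 26]), ((np.float64(296.3), np.float64(275.1)), [289, 272, 16, 6, 49])]
side blue [((np.float64(215.3), np.float64(138.6)), [211, 129, 10, 20, 150]), ((np.float64(409.1), np.float64(353.6)), [352, 310, 113, 74, 4080])]
side green [((np.float64(27.2), np.float64(85.1)), [17, 77, 22, 17, 258]), ((np.float64(269.9), np.float64(149.4)), [257, 145, 27, 10, 191]), ((np.float64(359.4), np.float64(292.7)), [353, 287, 14, 13, 131]), (
[... 813 characters left out ...]
, 81]), ((np.float64(246.0), np.float64(216.2)), [238, 208, 17, 17, 79]), ((np.float64(325.5), np.float64(218.0)), [318, 210, 17, 17, 74])]
top blue [((np.float64(143.4), np.float64(169.8)), [137, 167, 14, 6, 58]), ((np.float64(455.2), np.float64(231.1)), [436, 193, 49, 74, 1783]), ((np.float64(424.0), np.float64(202.0)), [424, 195, 1, 15, 15]), ((np.float64(424.0), np.float64(225.0)), [424, 213, 1, 25, 25]), ((np.float64(424.6), np.float64(250.1)), [424, 239, 3, 24, 44])]
top green [((np.float64(379.0), np.float64(196.4)), [374, 192, 11, 10, 81]), ((np.float64(454.5), np.float64(245.5)), [450, 238, 10, 16, 159])]
top purple [((np.float64(199.0), np.float64(184.8)), [190, 176, 18, 18, 102])]
```

View pics/t1.png

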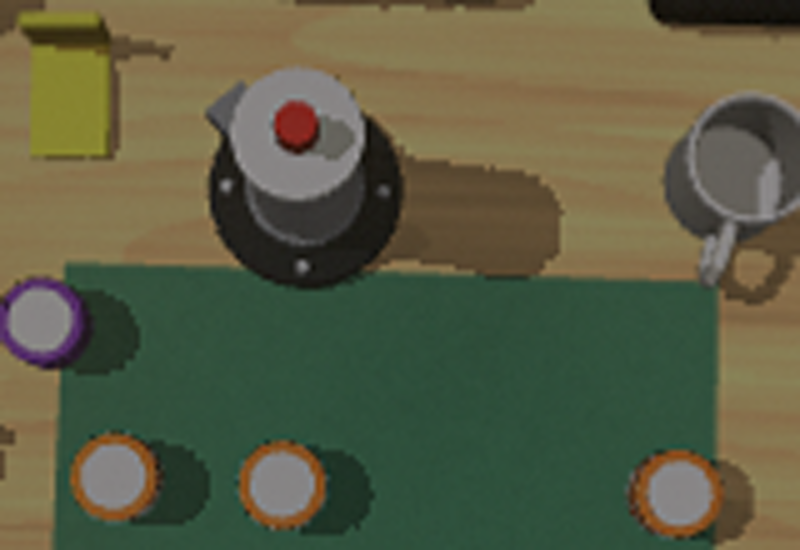

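View pics/t2.png

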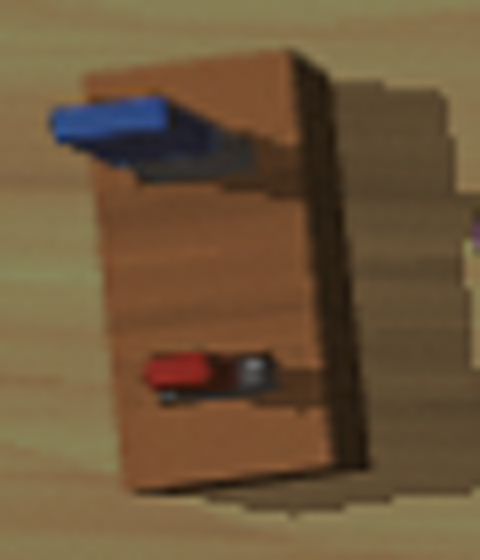

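View pics/s1.png

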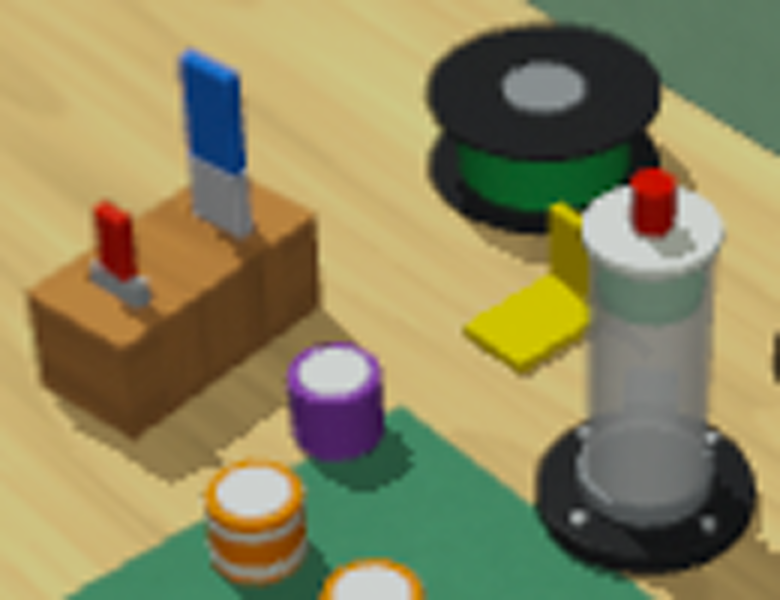

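View pics/s2.png

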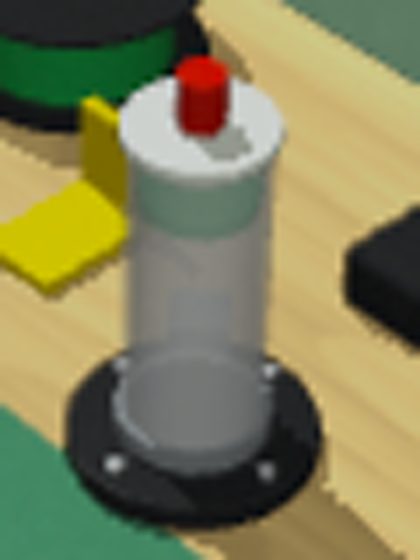

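Run:
```python
from h import *
T=read_camera("top");S=read_camera("side")
print("knobtop T",plane(T,[248.5,144.1],.221), plane(T,[248.7,144.3],.215),"S ctr",plane(S,[288.3,152.9],.207),"tri",tri(T,[248.6,144.2],S,[288.4,150]))
hs=cv2.cvtColor(T["frame"],cv2.COLOR_RGB2HSV)
def white(c,x,y,w,h,smax=60,vmin=120):
    hsv=cv2.cvtColor(c["frame"],cv2.COLOR_RGB2HSV)[y:y+h,x:x+w]
    m=((hsv[...,1]<smax)&(hsv[...,2]>vmin)).astype(np.uint8)
    n,l,s,ce=cv2.connectedComponentsWithStats(m)
    i=1+np.argmax(s[1:,4]); cn=max(cv2.findContours((l==i).astype(np.uint8),cv2.RETR_EXTERNAL,cv2.CHAIN_APPROX_NONE)[0],key=len)
    hull=cv2.convexHull(cn); e=cv2.fitEllipse(hull) 
    return np.array(e[0])+[x,y],e[1],s[i,4]
e=white(T,232,130,34,32); print("cap disc",e,plane(T,e[0],.193))
e=white(S,270,150,40,28); print("cap disc S",e,plane(S,e[0],.193))
for x,y in((212.5,214.7),(246,216.2),(325.5,218)):
    X=plane(T,[x,y],.042);e=white(T,int(x)-10,int(y)-10,20,20,70,90);print("cart",X.round(4),e,plane(T,e[0],.045))
    u=proj(S,plane(T,e[0],.045))[0];e=white(S,int(u[0])-12,int(u[1])-10,24,20,70,120);print("   S",u,e,plane(S,e[0],.045))
print("btn",plane(T,[379,196.4],.03),tri(T,[379,196.4],S,[359.4,291.7]))
c=np.array([(85,75),(290,48),(330,465),(130,490)])/8+[130,155]-.5+1/16
B=plane(T,c,.07);print(B,B.mean(0))
# foot holes
h=np.array([(226,187),(302,267),(384,190)])/5+[190,120]-.5
print("holes",plane(T,h,.016))
c=np.array([(52,110),(165,98),(168,128),(57,140)])/8+[130,155]-.5
print("paddle",plane(T,c,.18))
```

```text
knobtop T [[0.6591975  0.01585104 0.221     ]] [[0.65992045 0.01551262 0.215     ]] S ctr [[0.66282587 0.02090464 0.207     ]] tri (array([0.65821184, 0.01569003, 0.22327443]), np.float64(0.0006267643558198812))
cap disc (array([248.98589516, 146.02943802]), (25.743045806884766, 26.142513275146484), np.int32(402)) [[0.65973178 0.01534486 0.193     ]]
cap disc S (array([288.79419136, 160.55393982]), (21.99057960510254, 24.529037475585938), np.int32(284)) [[0.65019935 0.00492609 0.193     ]]
cart [[0.4734 0.1257 0.042 ]] (array([212.10617924, 214.70869255]), (12.416078567504883, 12.49803638458252), np.int32(129)) [[0.47330538 0.12651219 0.045     ]]
   S [222.05450441 202.12299764] (array([221.69501781, 201.44017696]), (7.990156650543213, 11.530275344848633), np.int32(78)) [[0.47441643 0.12988453 0.045     ]]
cart [[0.4719 0.0227 0.042 ]] (array([245.90190125, 216.33237171]), (12.376007080078125, 12.477269172668457), np.int32(129)) [[0.47139527 0.02288055 0.045     ]]
   S [241.83466382 219.30519075] (array([241.50157452, 218.47654152]), (8.849624633789062, 11.656539916992188), np.int3
[... 258 characters left out ...]
39, 263.87356949]), (10.429163932800293, 13.566514015197754), np.int32(120)) [[ 0.47392798 -0.21820397  0.045     ]]
btn [[ 0.54551036 -0.39145302  0.03      ]] (array([ 0.545482  , -0.39255529,  0.02531748]), np.float64(0.0010408970494704876))
[[0.62033929 0.34916297 0.07      ]
 [0.6328264  0.27108594 0.07      ]
 [0.47513266 0.24793134 0.07      ]
 [0.46341595 0.32316559 0.07      ]] [0.54792858 0.29783646 0.07      ]
holes [[ 0.65925623  0.06559963  0.016     ]
 [ 0.60940905  0.01567913  0.016     ]
 [ 0.66026245 -0.03487216  0.016     ]]
paddle [[0.59188264 0.3248822  0.18      ]
 [0.59710819 0.28585885 0.18      ]
 [0.58674718 0.28423473 0.18      ]
 [0.58153642 0.3225232  0.18      ]]
```

Run:
```python
from h import *
T=read_camera("top");print(plane(T,[199.2,184.6],.045)) # purple
st();print(delta([.6595,.0155,.30],down(np.pi)))
```

```text
[[0.56474709 0.17002839 0.045     ]]
t0.35 [0.1863 0.4908 0.2456] [-179.99   -0.    159.22] F [-0.9 -0.4  0.5] T [-0.    0.04 -0.02] op0.0918 q [ 1.06  0.34  1.52 -0.    1.28 -0.15]
(array([-61.11, -27.64,  -5.44]), array([-1.000e-02, -0.000e+00, -2.078e+01]))
```

```bash
python3 -m crank '[[-5.5,-2.5,-2,0,0,-7,1],[-11,-5,-4,0,0,-14,1],[-16.5,-7.5,-5.4,0,0,-20.8,1],[-22,-10,-5.4,0,0,-20.8,1],[-27.5,-12.4,-5.4,0,0,-20.8,1]]'; python3 -c "
from h import *
st();print(delta([.6595,.0155,.30],down(np.pi)))"
```

```text
time: 0.98
tool_pos: [0.4006, 0.2758, 0.3002]
tool_rot: [3.141, 0.001, -3.141]
contact_force: [0.5, 0.4, -0.3]
opening: 0.0915
t0.97 [0.4006 0.2758 0.3002] [ 1.7996e+02  6.0000e-02 -1.7998e+02] F [ 0.5  0.4 -0.3] T [ 0.1  -0.03 -0.02] op0.0915 q [ 0.45  0.23  1.53  0.    1.38 -1.13]
(array([-25.88, -26.03,   0.03]), array([0.04, 0.06, 0.02]))
```

```bash
python3 -m crank '[[-4.4,-4.4,0,0,0,0,1],[-8.8,-8.8,0,0,0,0,1],[-13.2,-13.2,0,0,0,0,1],[-17.6,-17.6,0,0,0,0,0.6],[-21.5,-21.5,0,0,0,0,0.6]]'; python3 -m crank '[[-4.4,-4.5,0,0,0,0,0.6],[-4.4,-4.5,0,0,0,0,0.6],[-4.4,-4.5,4,0,0,0,0.6],[-4.4,-4.5,6.5,0,0,0,0.6],[-4.4,-4.5,6.5,0,0,0,0.6]]'
python3 - <<'E'
from h import *
st();print(delta([.6595,.0155,.215],down(np.pi)))
T=read_camera("top");S=read_camera("side")
crop(T,200,100,100,80,"t3.png",8);crop(S,240,100,100,80,"s3.png",8)
E
```

```text
time: 1.6
tool_pos: [0.6158, 0.0604, 0.2996]
tool_rot: [3.141, 0.0, 3.141]
contact_force: [1.0, 0.1, 0.1]
opening: 0.0764
time: 2.22
tool_pos: [0.657, 0.0182, 0.2328]
tool_rot: [3.141, -0.005, -3.141]
contact_force: [0.4, 0.5, 1.1]
opening: 0.0553
t2.23 [0.657  0.0182 0.2328] [ 179.96   -0.27 -179.95] F [0.4 0.5 1.1] T [ 0.01 -0.   -0.08] op0.0553 q [-0.09  0.6   1.13  0.    1.41 -1.66]
(array([-0.25, -0.27,  1.78]), array([ 0.04, -0.27,  0.05]))
```

View pics/t3.png

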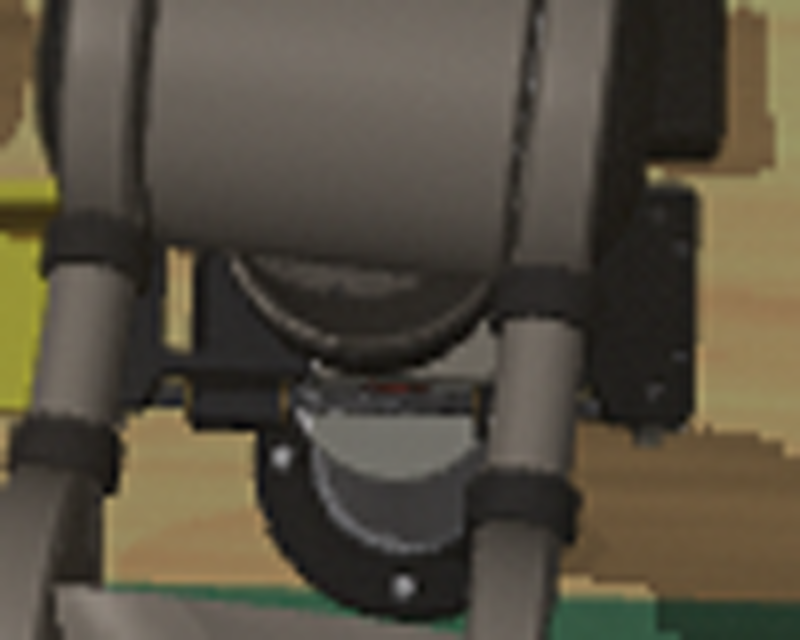

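View pics/s3.png

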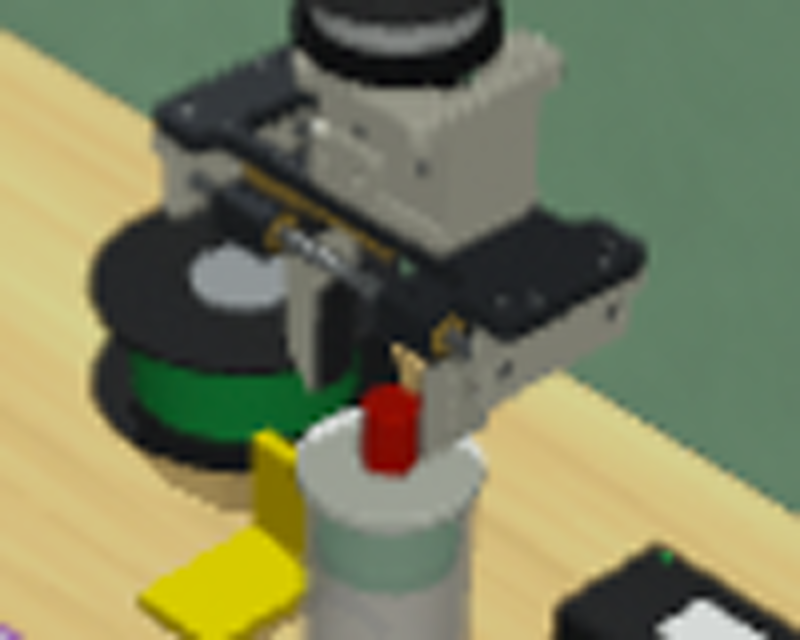

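```bash
python3 -m crank '[[0,0,0,0,0,0,0.6],[0,0,0,0,0,0,0.6]]'
python3 - <<'E'
from h import *
st();print(delta([.6595,.0155,.215],down(np.pi)))
E
```

```text
time: 2.58
tool_pos: [0.6588, 0.0175, 0.236]
tool_rot: [-3.142, 0.002, -3.141]
contact_force: [-0.8, 0.1, 0.3]
opening: 0.0552
t2.58 [0.6588 0.0175 0.236 ] [-1.7999e+02  1.2000e-01 -1.7998e+02] F [-0.8  0.1  0.3] T [ 0.01 -0.02  0.06] op0.0552 q [-0.09  0.6   1.13  0.    1.41 -1.66]
(array([-0.07, -0.2 ,  2.1 ]), array([-0.01,  0.12,  0.02]))
```

```bash
python3 -m crank '[[-0.05,-0.15,1,0,0,0,0.6],[-0.05,-0.15,2.0,0,0,0,0.6],[-0.05,-0.15,2.0,0,0,0,0.2],[-0.05,-0.15,2.0,0,0,0,0],[-0.05,-0.15,2.0,0,0,0,0]]' 15; python3 -m crank '[[0,0,0,0,0,0,0],[0,0,0,0,0,0,0],[0,0,0,0,0,0,0],[0,0,0,0,0,0,0]]'
```

```text
time: 3.2
tool_pos: [0.6591, 0.0159, 0.2149]
tool_rot: [3.142, 0.0, -3.141]
contact_force: [0.4, 0.5, 0.6]
opening: 0.0298
time: 3.7
tool_pos: [0.659, 0.0159, 0.2149]
tool_rot: [3.142, 0.0, -3.141]
contact_force: [-0.3, 0.1, 0.5]
opening: 0.0238
```

```bash
python3 -m crank '[[0,0,-1,0,0,0,0],[0,0,-3,0,0,0,0],[0,0,-6,0,0,0,0],[0,-3,-6,0,0,0,0],[4,-7,-6,0,0,0,0]]'
python3 - <<'E'
from h import *
S=read_camera("side");crop(S,240,80,120,100,"s4.png",6)
st();print(delta([.55,-.13,.05],down(np.pi)))
E
```

```text
time: 4.32
tool_pos: [0.6199, -0.0545, 0.2744]
tool_rot: [-3.141, 0.001, -3.14]
contact_force: [-0.3, -0.7, -1.0]
opening: 0.0232
t4.38 [ 0.6137 -0.0592  0.274 ] [-179.85   -0.35  179.89] F [-1.6 -3.7 -0.4] T [-0.13  0.02 -0.02] op0.0236 q [-0.22  0.5   1.2  -0.    1.45 -1.79]
(array([ 6.22, -7.04, 22.46]), array([-0.15, -0.35, -0.11]))
```

View pics/s4.png

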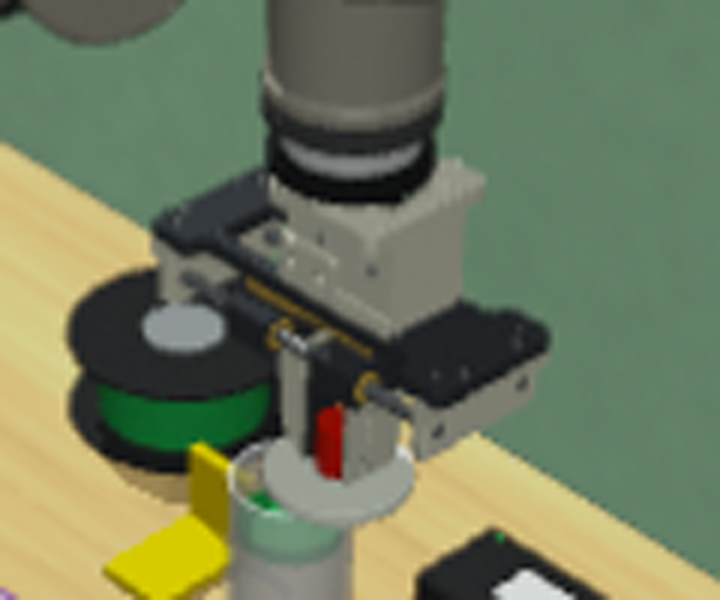

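The cap is in the jaws and clear of the rim. Now I set it down.

```bash
python3 -m crank '[[3.5,-3.8,0,0,0,0,0],[7,-7.5,1,0,0,0,0],[7,-7.5,7,0,0,0,0],[7,-7.5,13,0,0,0,0],[7,-7.5,19,0,0,0,0]]'; python3 -m crank '[[0,0,2,0,0,0,0],[0,0,3,0,0,0,0],[0,0,3,0,0,0,0]]'
```

```text
time: 5.0
tool_pos: [0.5494, -0.1295, 0.084]
tool_rot: [-3.141, 0.002, 3.141]
contact_force: [0.7, 0.0, -1.0]
opening: 0.0235
time: 5.38
tool_pos: [0.5494, -0.1292, 0.0551]
tool_rot: [-3.142, 0.0, -3.141]
contact_force: [-0.0, -0.1, -1.0]
opening: 0.0233
```

```bash
python3 -m crank '[[0,0,0.8,0,0,0,0],[0,0,1.2,0,0,0,0],[0,0,1.4,0,0,0,0],[0,0,1.4,0,0,0,0]]'
```

```text
time: 5.88
tool_pos: [0.549, -0.1291, 0.0407]
tool_rot: [3.142, 0.0, -3.141]
contact_force: [-0.2, -0.2, -1.4]
opening: 0.0234
```

```bash
python3 -m crank '[[0,0,0.1,0,0,0,0],[0,0,0.1,0,0,0,0],[0,0,0.1,0,0,0,0]]'; python3 -m crank '[[0,0,0,0,0,0,0.3],[0,0,0,0,0,0,0.5],[0,0,0,0,0,0,0.5],[0,0,0,0,0,0,0.5],[0,0,-3,0,0,0,0.5]]'; python3 -m crank '[[0,0,-6,0,0,0,0.8],[0,0,-12,0,0,0,0.8],[6,0,-18,0,0,0,0.8],[12,0,-20,0,0,0,0.8],[12,0,-20,0,0,0,0.8]]'
python3 - <<'E'
from h import *
st()
T=read_camera("top");S=read_camera("side")
cv2.imwrite("pics/t5.png",cv2.resize(T["frame"][:,:,::-1],(800,600)));crop(S,180,120,140,110,"s5.png",5)
for k,lo,hi in[("red",(0,150,90),(6,255,255)),("orange",(8,150,100),(18,255,255))]:print(blobs(T,lo,hi)[1])
E
```

```text
time: 6.25
tool_pos: [0.5492, -0.1292, 0.0399]
tool_rot: [-3.141, 0.001, -3.141]
contact_force: [-0.7, -0.7, 0.2]
opening: 0.0239
time: 6.88
tool_pos: [0.5475, -0.1286, 0.0681]
tool_rot: [3.14, -0.005, -3.141]
contact_force: [-0.0, -0.9, 1.2]
opening: 0.046
time: 7.5
tool_pos: [0.4271, -0.129, 0.2717]
tool_rot: [-3.14, 0.002, 3.141]
contact_force: [0.9, -0.6, -1.2]
opening: 0.0735
t7.50 [ 0.4271 -0.129   0.2717] [-1.7993e+02  1.3000e-01  1.7999e+02] F [ 0.9 -0.6 -1.2] T [ 0.    0.01 -0.02] op0.0735 q [-0.47  0.17  1.68 -0.    1.28 -2.04]
[((np.float64(296.6), np.float64(192.4)), [293, 189, 8, 8, 41]), ((np.float64(151.9), np.float64(200.7)), [148, 199, 8, 4, 28]), ((np.float64(136.6), np.float64(252.9)), [129, 245, 16, 17, 218])]
[((np.float64(157.3), np.float64(166.2)), [141, 162, 26, 11, 148]), ((np.float64(155.4), np.float64(195.0)), [142, 176, 29, 40, 784]), ((np.float64(212.8), np.float64(214.9)), [204, 207, 17, 17, 86]), ((np.float64(246.1), np.float64(216.3)), [238, 208, 17, 18, 86]), ((np.float64(328.5), np.float64(212.0)), [323, 210, 11, 6, 23])]
```

View pics/t5.png

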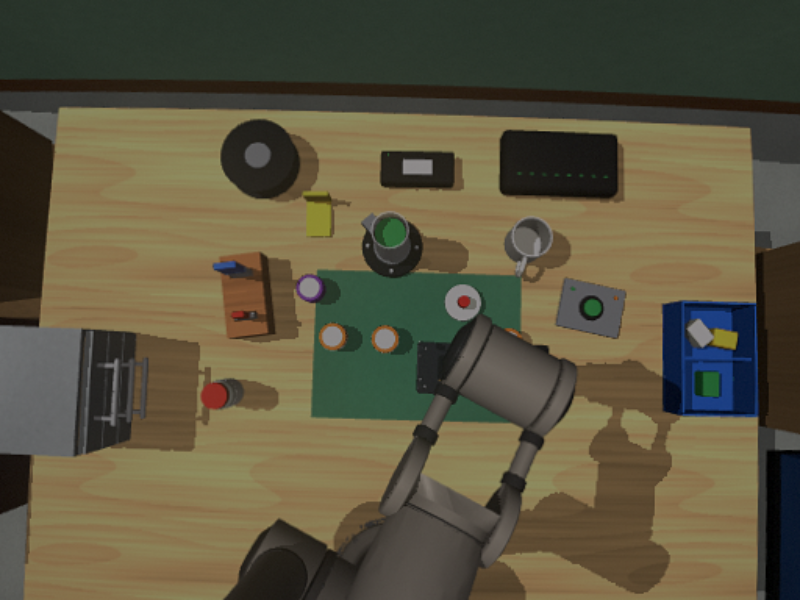

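View pics/s5.png

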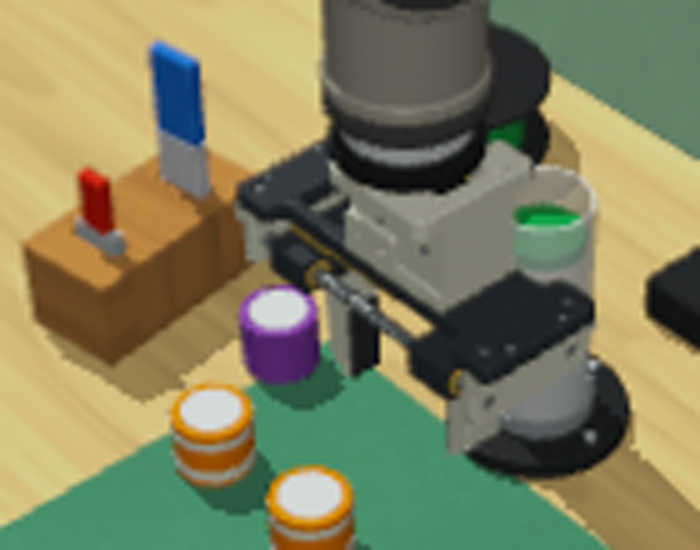

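The cap stands on the mat (enlarged top view (463,301)) and the column is open, with the green piston visible. Next I refine the mouth centre.

Run:
```python
from h import *
T=read_camera("top")
crop(T,225,125,50,55,"t6.png",11)
m,b=blobs(T,(45,60,40),(80,255,255));print([x for x in b if 225<x[0][0]<275 and x[0][1]<170])
print(plane(T,[248.5,148.5],.16))
```

```text
[((np.float64(249.4), np.float64(148.3)), [240, 139, 20, 19, 301])]
[[0.65935296 0.01759638 0.16      ]]
```

View pics/t6.png

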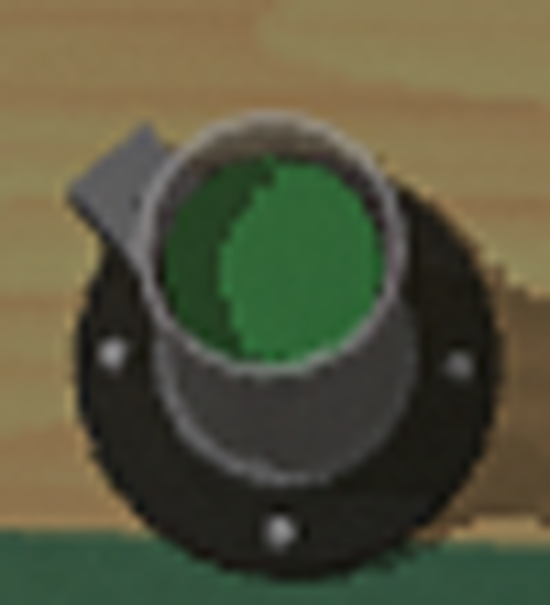

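Run:
```python
from h import *
T=read_camera("top")
print("rim",plane(T,[249.3,146.5],.185),"piston",plane(T,[249.4,148.3],.162))
h=np.array([(112,351),(279,530),(459,365)])/11+[225,125]-.5
H=plane(T,h,.015)[:,:2];print(H,(H[0]+H[2])/2)
st();print(delta([.4715,.0227,.12],down(np.pi)))
```

```text
rim [[0.66007108 0.01471266 0.185     ]] piston [[0.65960215 0.0150261  0.162     ]]
[[ 0.66100778  0.06578415]
 [ 0.61023357  0.01584531]
 [ 0.65984382 -0.0346698 ]] [0.6604258  0.01555718]
t7.70 [ 0.4293 -0.1293  0.2698] [-1.7999e+02  6.0000e-02  1.7999e+02] F [-0.2 -0.5 -0.2] T [ 0.03 -0.02  0.03] op0.0732 q [-0.46  0.18  1.68  0.    1.28 -2.03]
(array([-4.2 , 15.2 , 14.98]), array([-0.01,  0.06, -0.01]))
```

```bash
python3 -m crank '[[-1,4,1,0,0,0,1],[-2,8,3,0,0,0,1],[-3.5,12,6,0,0,0,1],[-4.2,15.2,9,0,0,0,1],[-4.2,15.2,12,0,0,0,1]]'; python3 -m crank '[[0,0,0,0,0,0,1],[0,0,0,0,0,0,1]]';python3 - <<'E'
from h import *
st();print(delta([.4715,.0227,.046],down(np.pi)))
E
```

```text
time: 8.32
tool_pos: [0.4718, 0.0253, 0.1475]
tool_rot: [3.141, -0.001, -3.138]
contact_force: [0.0, -0.0, 0.1]
opening: 0.0917
time: 8.57
tool_pos: [0.4718, 0.0227, 0.1501]
tool_rot: [3.142, 0.0, -3.142]
contact_force: [-0.0, -0.7, 0.6]
opening: 0.0921
t8.57 [0.4718 0.0227 0.1501] [ 1.8e+02  2.0e-02 -1.8e+02] F [-0.  -0.7  0.6] T [-0.    0.01 -0.  ] op0.0921 q [-0.11  0.35  1.8   0.    0.98 -1.69]
(array([ 0.03, -0.  , 10.41]), array([0.  , 0.02, 0.  ]))
```

```bash
python3 -m crank '[[0,0,5,0,0,0,1],[0,0,9,0,0,0,1],[0,0,10.4,0,0,0,1],[0,0,10.4,0,0,0,0.5],[0,0,10.4,0,0,0,0.3]]' 7; python3 -m crank '[[0,0,0,0,0,0,0.2],[0,0,0,0,0,0,0],[0,0,0,0,0,0,0],[0,0,0,0,0,0,0],[0,0,0,0,0,0,0]]'
```

```text
time: 9.2
tool_pos: [0.4723, 0.0226, 0.0473]
tool_rot: [-3.141, 0.003, -3.142]
contact_force: [-0.5, 0.3, 0.4]
opening: 0.0763
time: 9.82
tool_pos: [0.4714, 0.0229, 0.0464]
tool_rot: [-3.142, 0.001, -3.141]
contact_force: [-0.9, -0.8, 6.9]
opening: 0.0538
```

```bash
python3 -m crank '[[0,0,0,0,0,0,0],[0,0,0,0,0,0,0]]'; python3 -m crank '[[0,0,-1,0,0,0,0],[0,0,-2,0,0,0,0],[0,0,-2,0,0,0,0],[0,0,-2,0,0,0,0]]'
python3 - <<'E'
from h import *
S=read_camera("side");crop(S,190,140,120,100,"s7.png",7)
E
```

```text
time: 10.07
tool_pos: [0.4714, 0.0228, 0.0463]
tool_rot: [-3.142, 0.001, -3.141]
contact_force: [-1.3, 0.0, 6.2]
opening: 0.0538
time: 10.58
tool_pos: [0.4709, 0.0229, 0.0658]
tool_rot: [3.142, 0.0, -3.141]
contact_force: [-0.6, -0.2, -1.4]
opening: 0.054
```

View pics/s7.png

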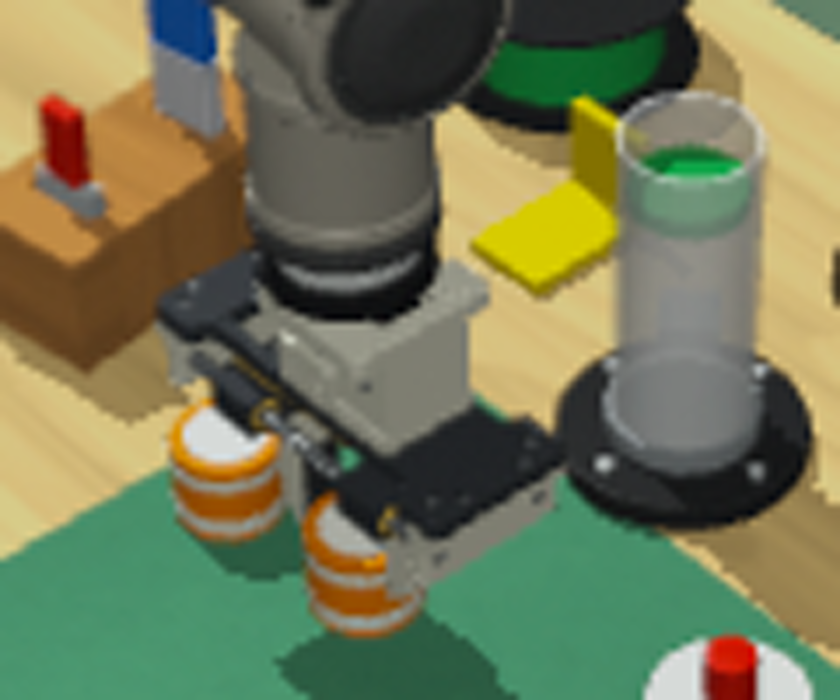

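The cartridge is in the jaws. I carry it over the column.

```bash
python3 -m crank '[[0,0,-5,0,0,0,0],[0,0,-11,0,0,0,0],[0,0,-17,0,0,0,0],[0,0,-18.6,0,0,0,0],[-4,0,-18.6,0,0,0,0]]'; python3 -m crank '[[-5,-0.3,0,0,0,0,0],[-10,-0.6,0,0,0,0,0],[-14.5,-0.75,0,0,0,0,0],[-14.8,-0.75,0,0,0,0,0],[-14.8,-0.75,0,0,0,0,0]]'
python3 - <<'E'
from h import *
st();print(delta([.6598,.0152,.206],down(np.pi)))
S=read_camera("side");crop(S,240,80,100,110,"s8.png",6)
E
```

```text
time: 11.25
tool_pos: [0.5107, 0.023, 0.254]
tool_rot: [-3.141, 0.003, -3.141]
contact_force: [0.8, -0.6, -0.1]
opening: 0.0531
time: 11.88
tool_pos: [0.6582, 0.0155, 0.2507]
tool_rot: [3.141, -0.002, -3.141]
contact_force: [0.0, 0.0, -0.6]
opening: 0.0536
t11.88 [0.6582 0.0155 0.2507] [ 1.7998e+02 -1.3000e-01 -1.7998e+02] F [ 0.   0.  -0.6] T [0.05 0.06 0.05] op0.0536 q [-0.09  0.59  1.1   0.    1.45 -1.66]
(array([-0.17, -0.03,  4.47]), array([ 0.02, -0.13,  0.02]))
```

View pics/s8.png

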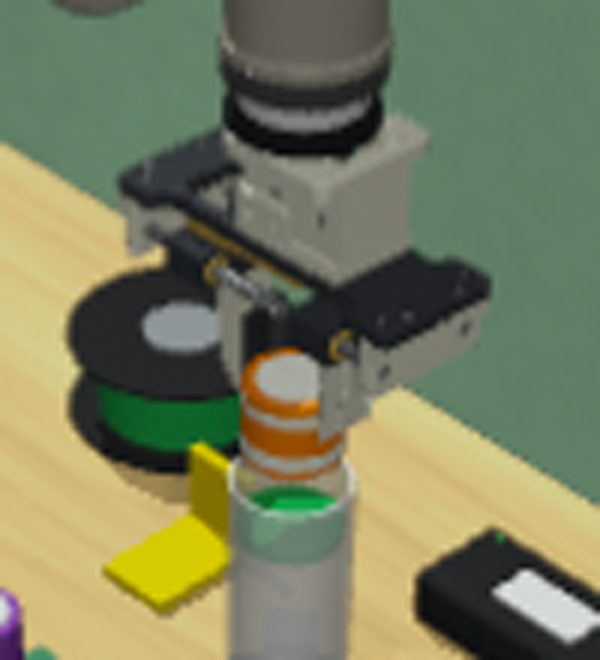

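```bash
python3 -m crank '[[-0.07,0,1,0,0,0,0],[-0.07,0,2,0,0,0,0],[-0.07,0,2,0,0,0,0]]';python3 -m crank '[[0,0,0.6,0,0,0,0],[0,0,0.6,0,0,0,0]]';python3 -m crank '[[0,0,0.4,0,0,0,0],[0,0,0.8,0,0,0,0],[0,0,0.8,0,0,0,0]]'
```

```text
time: 12.3
tool_pos: [0.6588, 0.0155, 0.2306]
tool_rot: [3.141, -0.002, -3.141]
contact_force: [0.7, 0.1, 0.1]
opening: 0.054
time: 12.55
tool_pos: [0.6595, 0.0154, 0.2252]
tool_rot: [3.141, -0.001, -3.141]
contact_force: [-0.1, -0.3, 0.3]
opening: 0.0539
time: 12.92
tool_pos: [0.6594, 0.0154, 0.2172]
tool_rot: [3.141, -0.001, -3.141]
contact_force: [-0.5, -0.1, -0.7]
opening: 0.054
```

```bash
python3 -m crank '[[0,0,0.4,0,0,0,0],[0,0,0.7,0,0,0,0],[0,0,0.7,0,0,0,0]]';python3 -m crank '[[0,0,0.4,0,0,0,0],[0,0,0.4,0,0,0,0]]'
python3 - <<'E'
from h import *
S=read_camera("side");crop(S,240,80,100,110,"s9.png",6)
E
```

```text
time: 13.3
tool_pos: [0.6595, 0.0154, 0.2103]
tool_rot: [3.141, -0.001, -3.141]
contact_force: [-0.6, 0.5, -0.9]
opening: 0.054
time: 13.55
tool_pos: [0.6595, 0.0154, 0.2063]
tool_rot: [3.141, -0.001, -3.141]
contact_force: [-0.5, 0.1, -1.2]
opening: 0.0539
```

View pics/s9.png

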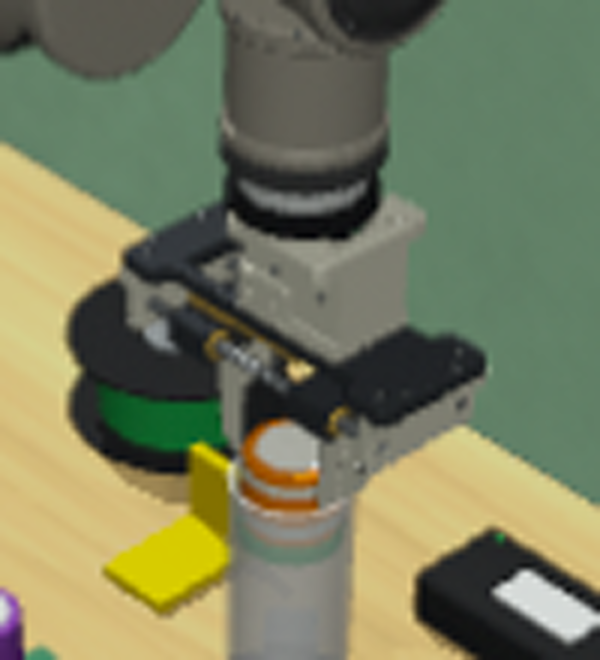

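```bash
python3 -m crank '[[0,0,0,0,0,0,0.65],[0,0,0,0,0,0,0.75],[0,0,0,0,0,0,0.75],[0,0,-2,0,0,0,0.75],[0,0,-6,0,0,0,0.75]]';python3 -m crank '[[0,0,0,0,0,0,0],[0,0,0,0,0,0,0],[0,0,0,0,0,0,0],[0,0,0,0,0,0,0],[0,0,0,0,0,0,0]]';python3 - <<'E'
from h import *
st();S=read_camera("side");crop(S,240,80,100,110,"s10.png",6)
E
```

```text
time: 14.22
tool_pos: [0.6589, 0.0154, 0.2655]
tool_rot: [3.141, -0.004, -3.141]
contact_force: [0.9, 0.1, 0.3]
opening: 0.0691
time: 14.85
tool_pos: [0.6596, 0.0154, 0.2662]
tool_rot: [3.141, -0.001, -3.141]
contact_force: [0.5, 0.2, 0.4]
opening: 0.0236
t14.85 [0.6596 0.0154 0.2662] [ 1.7999e+02 -5.0000e-02 -1.7998e+02] F [0.5 0.2 0.4] T [ 0.01  0.   -0.  ] op0.0236 q [-0.09  0.59  1.07  0.    1.49 -1.66]
```

View pics/s10.png

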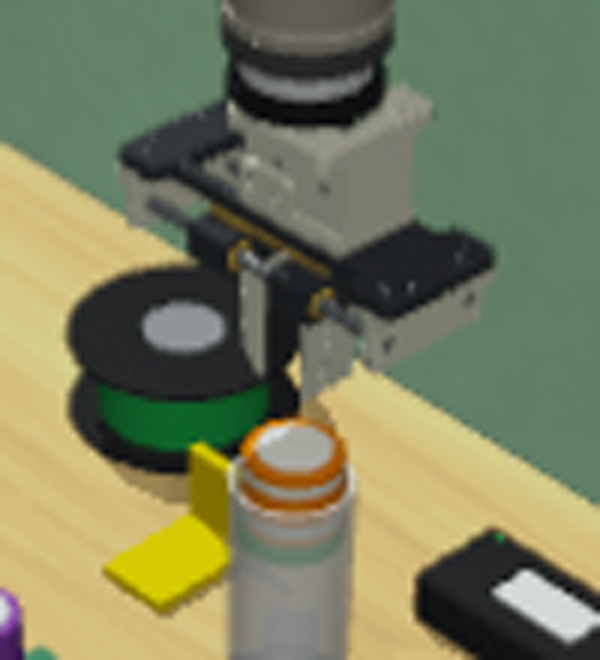

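```bash
python3 -m crank '[[0,0,0.5,0,0,0,0],[0,0,1.5,0,0,0,0],[0,0,2.5,0,0,0,0],[0,0,3.5,0,0,0,0],[0,0,3.5,0,0,0,0]]';python3 -m crank '[[0,0,0.3,0,0,0,0],[0,0,0.6,0,0,0,0],[0,0,0.9,0,0,0,0],[0,0,1.2,0,0,0,0],[0,0,1.5,0,0,0,0]]'
```

```text
time: 15.52
tool_pos: [0.6592, 0.0154, 0.2304]
tool_rot: [3.141, -0.002, -3.141]
contact_force: [0.4, -0.2, 0.1]
opening: 0.0006
time: 16.15
tool_pos: [0.6599, 0.0154, 0.218]
tool_rot: [-3.141, 0.002, -3.141]
contact_force: [-1.5, 1.2, 5.9]
opening: 0.0005
```

```bash
python3 -m crank '[[0,0,0.3,0,0,0,0],[0,0,0.6,0,0,0,0],[0,0,0.9,0,0,0,0],[0,0,1.2,0,0,0,0],[0,0,1.5,0,0,0,0]]';python3 -m crank '[[0,0,0.3,0,0,0,0],[0,0,0.6,0,0,0,0],[0,0,0.9,0,0,0,0],[0,0,1.2,0,0,0,0],[0,0,1.5,0,0,0,0]]'; python3 -m crank '[[0,0,0.3,0,0,0,0],[0,0,0.6,0,0,0,0],[0,0,0.6,0,0,0,0]]'
```

```text
time: 16.77
tool_pos: [0.6599, 0.0154, 0.203]
tool_rot: [-3.141, 0.002, -3.141]
contact_force: [-2.0, 0.6, 5.7]
opening: -0.0
time: 17.4
tool_pos: [0.6599, 0.0154, 0.188]
tool_rot: [-3.141, 0.002, -3.141]
contact_force: [-1.3, -0.7, 6.5]
opening: 0.0006
time: 17.77
tool_pos: [0.6598, 0.0154, 0.1815]
tool_rot: [-3.142, 0.001, -3.141]
contact_force: [-0.5, -0.1, 4.6]
opening: 0.0004
```

```bash
python3 -m crank '[[0,0,0.15,0,0,0,0],[0,0,0.15,0,0,0,0]]'; python3 -m crank '[[0,0,-2,0,0,0,0],[0,0,-6,0,0,0,0.3],[0,0,-10,0,0,0,0.6],[5,0,-11,0,0,0,1],[10,0,-11,0,0,0,1]]';python3 - <<'E'
from h import *
s=st()
T=read_camera("top");S=read_camera("side")
cv2.imwrite("pics/t11.png",cv2.resize(T["frame"][:,:,::-1],(800,600)));crop(S,180,120,140,110,"s11.png",5)
for k,lo,hi in[("red",(0,150,90),(6,255,255)),("orange",(8,150,100),(18,255,255))]:print(blobs(T,lo,hi)[1])
print(delta([.4732,.126,.15],down(np.pi)))
E
```

```text
time: 18.02
tool_pos: [0.6599, 0.0154, 0.18]
tool_rot: [-3.142, 0.001, -3.141]
contact_force: [-0.8, 0.2, 4.8]
opening: 0.0004
time: 18.65
tool_pos: [0.559, 0.0153, 0.2898]
tool_rot: [-3.141, 0.002, -3.141]
contact_force: [0.2, 0.2, -0.3]
opening: 0.0359
t18.65 [0.559  0.0153 0.2898] [-1.7999e+02  1.2000e-01 -1.7999e+02] F [ 0.2  0.2 -0.3] T [ 0.06 -0.04  0.01] op0.0359 q [-0.11  0.38  1.35  0.    1.41 -1.68]
[((np.float64(296.8), np.float64(193.2)), [294, 191, 7, 5, 25]), ((np.float64(151.8), np.float64(200.8)), [148, 199, 8, 5, 29]), ((np.float64(136.5), np.float64(252.9)), [129, 245, 16, 17, 219])]
[((np.float64(157.3), np.float64(166.3)), [141, 162, 26, 11, 145]), ((np.float64(155.5), np.float64(195.2)), [142, 176, 29, 40, 782]), ((np.float64(214.6), np.float64(215.3)), [206, 207, 15, 17, 69]), ((np.float64(325.5), np.float64(218.3)), [317, 210, 18, 17, 84])]
(array([ 8.07, 11.  , 13.92]), array([ 0.03, -0.28,  0.02]))
```

View pics/t11.png

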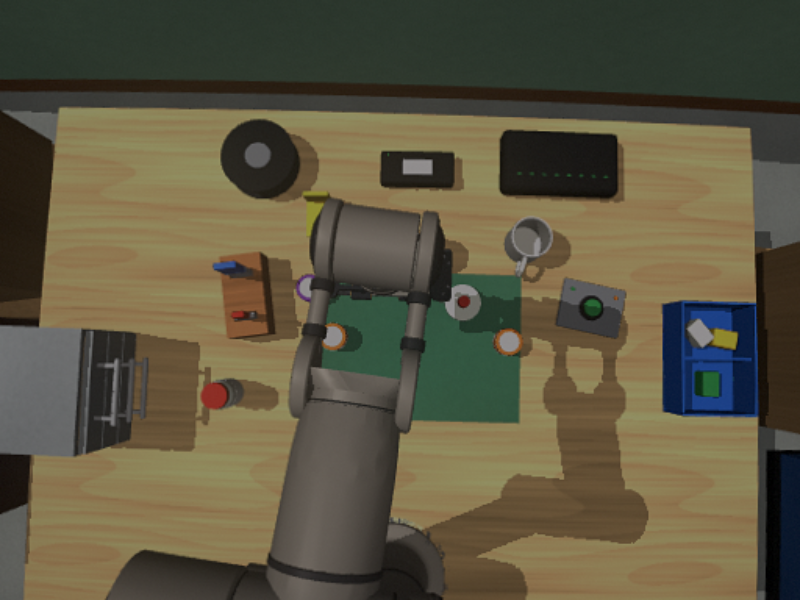

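View pics/s11.png

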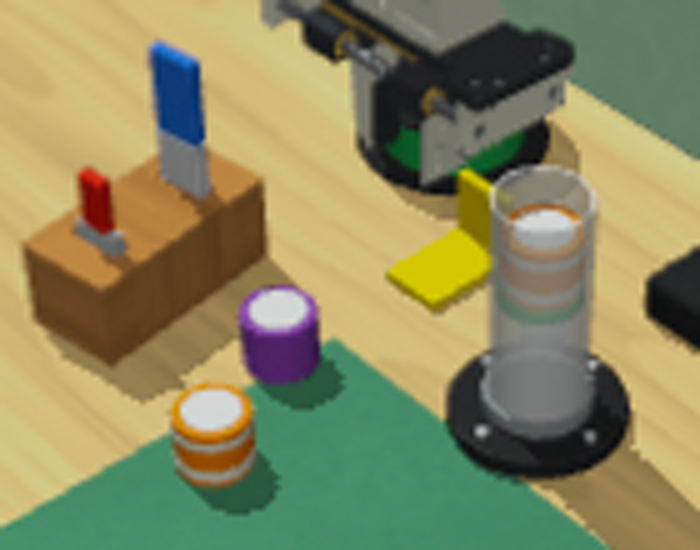

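```bash
python3 -m crank '[[2,3,1,0,0,0,1],[4,6,4,0,0,0,1],[6,9,8,0,0,0,1],[8.05,11,12,0,0,0,1],[8.05,11,14,0,0,0,1]]'; python3 -m crank '[[0,0,0,0,0,0,1],[0,0,0,0,0,0,1],[0,0,0,0,0,0,1]]';python3 - <<'E'
from h import *
st();print(delta([.4732,.126,.046],down(np.pi)))
T=read_camera("top");S=read_camera("side");crop(S,180,120,140,110,"s12.png",5)
E
```

```text
time: 19.38
tool_pos: [0.4775, 0.1267, 0.1472]
tool_rot: [3.142, -0.003, -3.139]
contact_force: [-0.3, 0.3, 0.7]
opening: 0.0905
time: 19.75
tool_pos: [0.4802, 0.1252, 0.1502]
tool_rot: [3.141, 0.002, 3.141]
contact_force: [0.1, -0.9, 0.5]
opening: 0.0919
t19.75 [0.4802 0.1252 0.1502] [1.7998e+02 1.3000e-01 1.7998e+02] F [ 0.1 -0.9  0.5] T [0.06 0.03 0.  ] op0.0919 q [ 0.1   0.39  1.74  0.    1.01 -1.47]
(array([ 0.72,  0.08, 10.42]), array([ 0.02,  0.13, -0.02]))
```

View pics/s12.png

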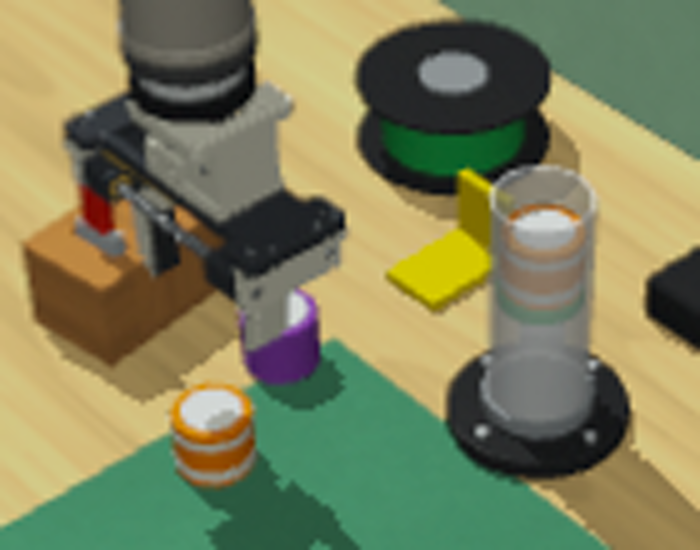

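```bash
python3 -m crank '[[0.72,0.08,4,0,0,0,1],[0.72,0.08,8.5,0,0,0,1],[0.72,0.08,10.4,0,0,0,1],[0.72,0.08,10.4,0,0,0,0.5],[0.72,0.08,10.4,0,0,0,0.3]]' 7; python3 -m crank '[[0,0,0,0,0,0,0.2],[0,0,0,0,0,0,0],[0,0,0,0,0,0,0],[0,0,0,0,0,0,0],[0,0,0,0,0,0,0]]';  python3 -m crank '[[0,0,-1,0,0,0,0],[0,0,-2,0,0,0,0],[0,0,-2,0,0,0,0],[0,0,-2,0,0,0,0]]'
python3 - <<'E'
from h import *
S=read_camera("side");crop(S,160,140,120,100,"s13.png",6)
E
```

```text
time: 20.48
tool_pos: [0.4728, 0.1262, 0.0462]
tool_rot: [3.141, 0.002, -3.142]
contact_force: [-0.6, 0.8, 0.3]
opening: 0.0765
time: 21.1
tool_pos: [0.4724, 0.1262, 0.0459]
tool_rot: [3.141, 0.001, -3.141]
contact_force: [-1.5, -0.2, 6.7]
opening: 0.0543
time: 21.6
tool_pos: [0.4719, 0.1262, 0.0652]
tool_rot: [3.142, 0.0, -3.141]
contact_force: [0.5, -0.0, -0.7]
opening: 0.0535
```

View pics/s13.png

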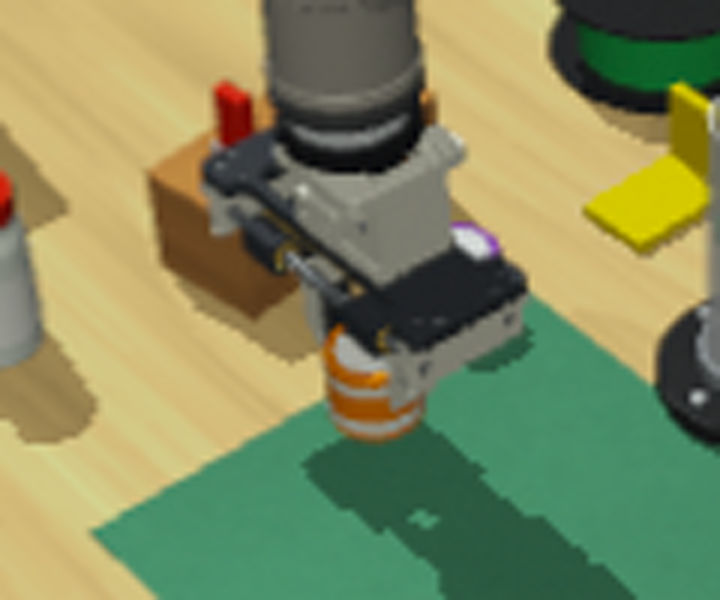

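```bash
python3 -m crank '[[0,0,-5,0,0,0,0],[0,0,-11,0,0,0,0],[0,0,-17,0,0,0,0],[0,-2,-18.6,0,0,0,0],[-4,-4.5,-18.6,0,0,0,0]]'; python3 -m crank '[[-5,-2.2,0,0,0,0,0],[-9,-4,0,0,0,0,0],[-13,-5.8,0,0,0,0,0],[-14.8,-6.6,0,0,0,0,0],[-14.8,-6.6,0,0,0,0,0]]';python3 -m crank '[[0,0,0,0,0,0,0]]'
python3 - <<'E'
from h import *
st();print(delta([.6598,.0154,.206],down(np.pi)))
S=read_camera("side");crop(S,240,80,100,110,"s14.png",6)
E
```

```text
time: 22.28
tool_pos: [0.5115, 0.0814, 0.2535]
tool_rot: [3.141, 0.003, -3.139]
contact_force: [0.2, 0.6, -1.1]
opening: 0.0537
time: 22.9
tool_pos: [0.6604, 0.0144, 0.2495]
tool_rot: [3.141, -0.002, 3.141]
contact_force: [-0.4, 0.3, -1.0]
opening: 0.0537
time: 23.02
tool_pos: [0.6592, 0.0156, 0.2507]
tool_rot: [3.141, -0.001, -3.141]
contact_force: [0.0, 0.7, -0.9]
opening: 0.0538
t23.02 [0.6592 0.0156 0.2507] [ 1.7998e+02 -8.0000e-02 -1.7997e+02] F [ 0.   0.7 -0.9] T [0.04 0.01 0.02] op0.0538 q [-0.09  0.6   1.1   0.    1.45 -1.66]
(array([-0.07, -0.02,  4.47]), array([ 0.02, -0.08,  0.03]))
```

View pics/s14.png

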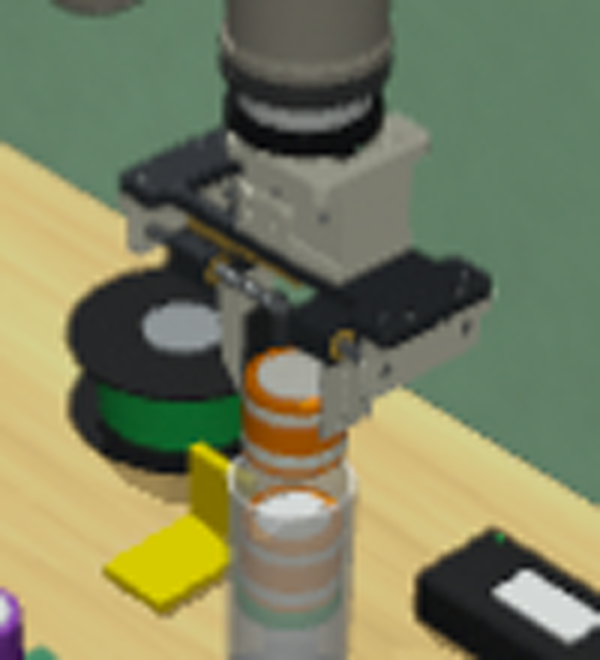

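```bash
python3 -m crank '[[-0.04,0,1,0,0,0,0],[-0.04,0,2,0,0,0,0],[-0.04,0,2,0,0,0,0]]';python3 -m crank '[[0,0,0.6,0,0,0,0],[0,0,0.6,0,0,0,0]]';python3 -m crank '[[0,0,0.5,0,0,0,0],[0,0,1,0,0,0,0],[0,0,1,0,0,0,0]]';python3 -m crank '[[0,0,0.5,0,0,0,0],[0,0,0.85,0,0,0,0],[0,0,0.85,0,0,0,0]]'
```

```text
time: 23.45
tool_pos: [0.6596, 0.0154, 0.2298]
tool_rot: [3.141, -0.003, -3.141]
contact_force: [0.2, 0.1, -1.9]
opening: 0.0536
time: 23.7
tool_pos: [0.6602, 0.0152, 0.2247]
tool_rot: [3.141, -0.001, -3.141]
contact_force: [0.4, -0.3, -0.8]
opening: 0.0539
time: 24.08
tool_pos: [0.6601, 0.0152, 0.2145]
tool_rot: [3.141, -0.001, -3.141]
contact_force: [0.3, -0.5, -0.9]
opening: 0.0537
time: 24.45
tool_pos: [0.6603, 0.0152, 0.2065]
tool_rot: [3.141, -0.0, -3.141]
contact_force: [-0.1, -0.5, -1.9]
opening: 0.0537
```

```bash
python3 -m crank '[[0,0,0,0,0,0,0.65],[0,0,0,0,0,0,0.75],[0,0,0,0,0,0,0.75],[0,0,-2,0,0,0,0.75],[0,0,-6,0,0,0,0.75]]';python3 -m crank '[[0,0,0,0,0,0,0],[0,0,0,0,0,0,0],[0,0,0,0,0,0,0],[0,0,0,0,0,0,0],[0,0,0,0,0,0,0]]';python3 - <<'E'
from h import *
st();S=read_camera("side");crop(S,240,80,100,110,"s15.png",6)
T=read_camera("top")
print(blobs(T,(8,150,100),(18,255,255))[1])
E
```

```text
time: 25.08
tool_pos: [0.6596, 0.0152, 0.2655]
tool_rot: [3.141, -0.004, -3.141]
contact_force: [0.2, -0.3, 0.1]
opening: 0.0686
time: 25.7
tool_pos: [0.6603, 0.0152, 0.2662]
tool_rot: [3.141, -0.001, -3.141]
contact_force: [0.1, -0.4, 0.1]
opening: 0.0233
t25.70 [0.6603 0.0152 0.2662] [ 1.7999e+02 -5.0000e-02 -1.7999e+02] F [ 0.1 -0.4  0.1] T [ 0.07 -0.01 -0.02] op0.0233 q [-0.09  0.59  1.06  0.    1.49 -1.66]
[((np.float64(248.9), np.float64(152.4)), [243, 149, 14, 6, 30]), ((np.float64(157.4), np.float64(166.2)), [141, 162, 26, 11, 145]), ((np.float64(155.5), np.float64(195.2)), [142, 176, 29, 40, 774]), ((np.float64(325.6), np.float64(217.9)), [317, 210, 18, 17, 86])]
```

View pics/s15.png

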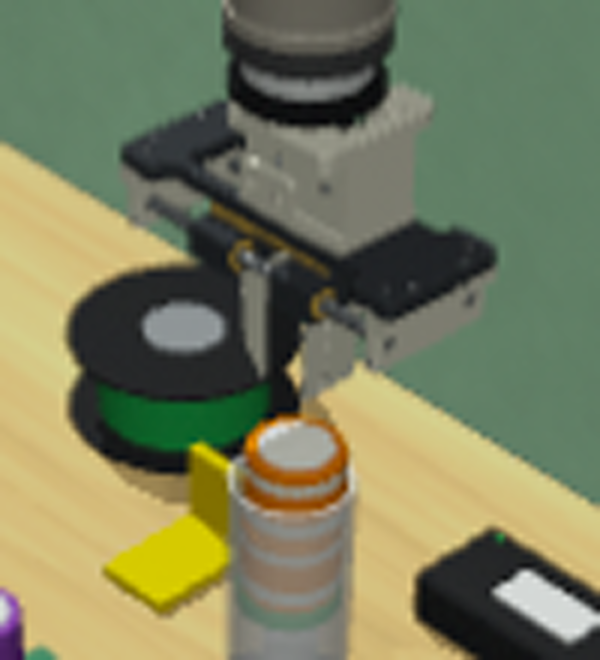

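Seated upright on the first. I push it down the same way.

```bash
python3 -m crank '[[0,0,0.5,0,0,0,0],[0,0,1.5,0,0,0,0],[0,0,2.5,0,0,0,0],[0,0,3.5,0,0,0,0],[0,0,3.5,0,0,0,0]]';python3 -m crank '[[0,0,0.3,0,0,0,0],[0,0,0.6,0,0,0,0],[0,0,0.9,0,0,0,0],[0,0,1.2,0,0,0,0],[0,0,1.5,0,0,0,0]]';python3 -m crank '[[0,0,0.3,0,0,0,0],[0,0,0.6,0,0,0,0],[0,0,0.9,0,0,0,0],[0,0,1.2,0,0,0,0],[0,0,1.5,0,0,0,0]]';python3 -m crank '[[0,0,0.3,0,0,0,0],[0,0,0.6,0,0,0,0],[0,0,0.9,0,0,0,0],[0,0,1.2,0,0,0,0],[0,0,1.5,0,0,0,0]]'; python3 -m crank '[[0,0,0.3,0,0,0,0],[0,0,0.6,0,0,0,0],[0,0,0.7,0,0,0,0],[0,0,0.7,0,0,0,0]]'
```

```text
time: 26.42
tool_pos: [0.6599, 0.0152, 0.2303]
tool_rot: [3.141, -0.002, -3.141]
contact_force: [0.3, -0.7, -1.3]
opening: 0.0004
time: 27.05
tool_pos: [0.6607, 0.0152, 0.2178]
tool_rot: [-3.141, 0.002, -3.141]
contact_force: [-1.9, -0.3, 4.7]
opening: 0.0002
time: 27.68
tool_pos: [0.6607, 0.0152, 0.2028]
tool_rot: [-3.141, 0.002, -3.141]
contact_force: [-0.1, 0.3, 5.1]
opening: 0.0007
time: 28.3
tool_pos: [0.6607, 0.0152, 0.1877]
tool_rot: [-3.141, 0.002, -3.141]
contact_force: [-0.8, 0.1, 6.1]
opening: 0.0006
time: 28.8
tool_pos: [0.6606, 0.0152, 0.1803]
tool_rot: [-3.142, 0.001, -3.141]
contact_force: [-1.5, -0.3, 4.6]
opening: 0.0008
```

```bash
python3 -m crank '[[0,0,-2,0,0,0,0],[0,0,-6,0,0,0,0.3],[0,0,-10,0,0,0,0.6],[5,-3,-11,0,0,0,1],[10,-7,-11,0,0,0,1]]';python3 -m crank '[[4,-6,0,0,0,0,1],[7,-11,1,0,0,0,1],[8.7,-16.7,4,0,0,0,1],[8.7,-16.7,9,0,0,0,1],[8.7,-16.7,14,0,0,0,1]]';python3 -m crank '[[0,0,0,0,0,0,1],[0,0,0,0,0,0,1]]';python3 - <<'E'
from h import *
st();print(delta([.4729,-.2216,.046],down(np.pi)))
S=read_camera("side");crop(S,230,140,140,110,"s16.png",5)
T=read_camera("top");cv2.imwrite("pics/t16.png",cv2.resize(T["frame"][:,:,::-1],(800,600)))
E
```

```text
time: 29.42
tool_pos: [0.5608, -0.0541, 0.2899]
tool_rot: [-3.141, 0.001, -3.139]
contact_force: [0.1, -1.3, 1.2]
opening: 0.036
time: 30.05
tool_pos: [0.4738, -0.2221, 0.148]
tool_rot: [3.142, 0.0, 3.139]
contact_force: [0.7, -0.2, -0.6]
opening: 0.086
time: 30.3
tool_pos: [0.4756, -0.2213, 0.1512]
tool_rot: [-3.14, 0.002, -3.141]
contact_force: [0.6, 0.4, 0.1]
opening: 0.0913
t30.30 [ 0.4756 -0.2213  0.1512] [-1.7994e+02  1.0000e-01 -1.7996e+02] F [0.6 0.4 0.1] T [ 0.06 -0.01 -0.01] op0.0913 q [-0.58  0.44  1.66  0.    1.04 -2.15]
(array([ 0.29, -0.02, 10.52]), array([-0.06,  0.1 ,  0.04]))
```

View pics/s16.png

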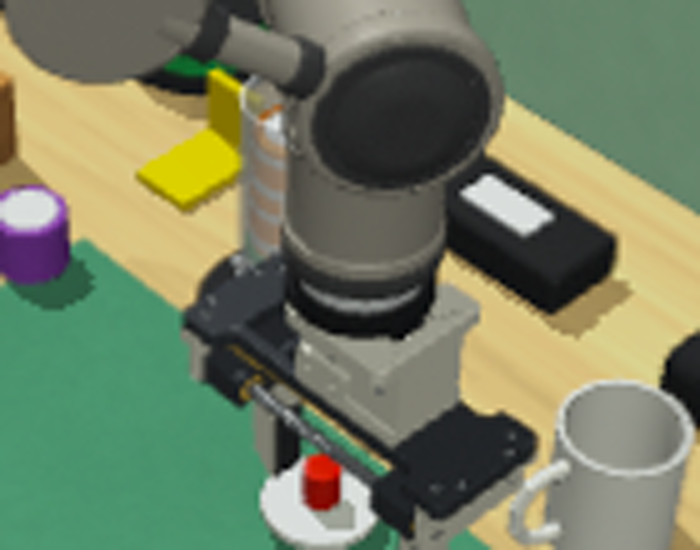

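View pics/t16.png

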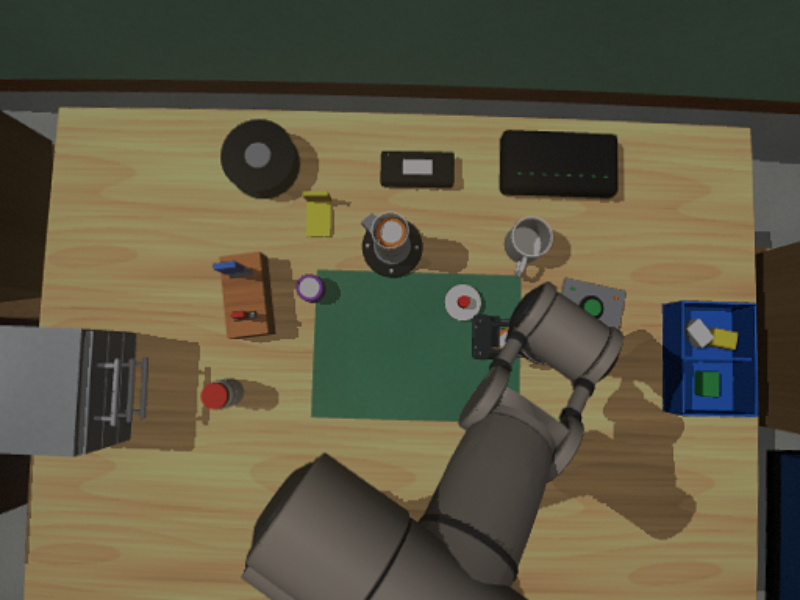

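Run:
```python
from h import *
S=read_camera("side");crop(S,250,200,110,90,"s17.png",6)
```

```text
(no output)
```

View pics/s17.png

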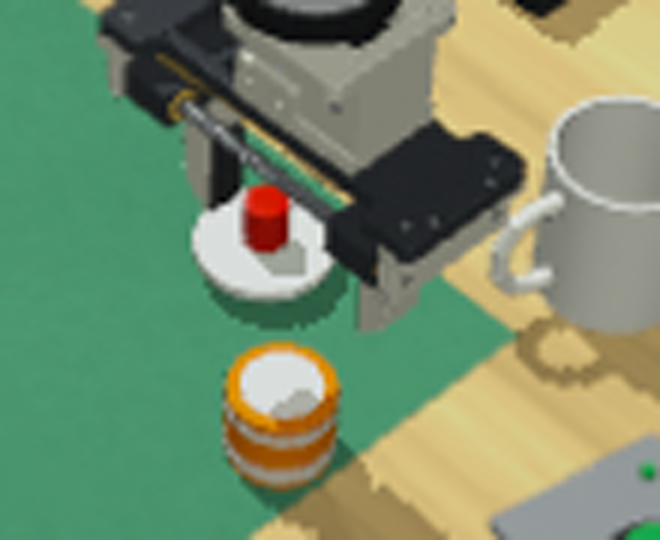

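```bash
python3 -m crank '[[0.27,0,4,0,0,0,1],[0.27,0,8.5,0,0,0,1],[0.27,0,10.45,0,0,0,1],[0.27,0,10.45,0,0,0,0.5],[0.27,0,10.45,0,0,0,0.3]]' 7; python3 -m crank '[[0,0,0,0,0,0,0.2],[0,0,0,0,0,0,0],[0,0,0,0,0,0,0],[0,0,0,0,0,0,0],[0,0,0,0,0,0,0]]';  python3 -m crank '[[0,0,-1,0,0,0,0],[0,0,-2,0,0,0,0],[0,0,-2,0,0,0,0],[0,0,-2,0,0,0,0]]'
python3 - <<'E'
from h import *
S=read_camera("side");crop(S,240,190,120,100,"s18.png",6)
st();print(delta([.6598,.0154,.25],down(np.pi)))
E
```

```text
time: 31.08
tool_pos: [0.473, -0.2214, 0.0468]
tool_rot: [-3.14, 0.003, -3.141]
contact_force: [-1.0, 0.3, 0.2]
opening: 0.0759
time: 31.7
tool_pos: [0.4723, -0.2211, 0.0459]
tool_rot: [-3.141, 0.001, -3.141]
contact_force: [-0.8, -0.0, 6.2]
opening: 0.054
time: 32.2
tool_pos: [0.4718, -0.2208, 0.0652]
tool_rot: [3.141, -0.0, -3.141]
contact_force: [-1.1, -0.8, -0.3]
opening: 0.0536
t32.25 [ 0.4718 -0.2208  0.065 ] [ 1.7998e+02 -2.0000e-02 -1.7999e+02] F [-0.2 -1.1 -0.5] T [0.04 0.01 0.01] op0.0537 q [-0.58  0.55  1.76  0.    0.83 -2.16]
(array([-18.81,  23.62, -18.49]), array([ 0.02, -0.02,  0.01]))
```

View pics/s18.png

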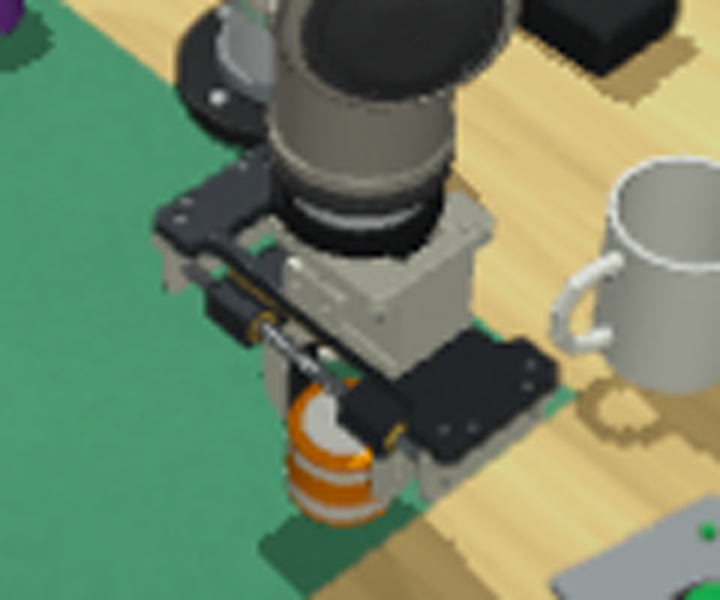

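```bash
python3 -m crank '[[0,0,-5,0,0,0,0],[0,0,-11,0,0,0,0],[0,0,-17,0,0,0,0],[0,2,-18.6,0,0,0,0],[-4,6,-18.6,0,0,0,0]]'; python3 -m crank '[[-3.5,4.2,0,0,0,0,0],[-7,8.5,0,0,0,0,0],[-10.5,12.7,0,0,0,0,0],[-14.2,17,0,0,0,0,0],[-14.9,17.6,0,0,0,0,0]]';python3 -m crank '[[0,0,0,0,0,0,0],[0,0,0,0,0,0,0]]'
python3 - <<'E'
from h import *
st();print(delta([.6600,.0154,.206],down(np.pi)))
S=read_camera("side");crop(S,240,80,100,110,"s19.png",6)
E
```

```text
time: 32.88
tool_pos: [0.5113, -0.1611, 0.2523]
tool_rot: [-3.14, 0.001, 3.138]
contact_force: [0.8, -0.7, -1.4]
opening: 0.0537
time: 33.5
tool_pos: [0.6613, 0.0192, 0.2484]
tool_rot: [3.14, -0.004, -3.137]
contact_force: [-0.4, -1.2, -0.8]
opening: 0.0538
time: 33.75
tool_pos: [0.66, 0.0141, 0.2508]
tool_rot: [-3.141, -0.001, 3.141]
contact_force: [-0.4, -0.4, -0.4]
opening: 0.0539
t33.75 [0.66   0.0141 0.2508] [-1.7999e+02 -8.0000e-02  1.7995e+02] F [-0.4 -0.4 -0.4] T [-0.04 -0.01 -0.04] op0.0539 q [-0.09  0.6   1.09 -0.    1.45 -1.66]
(array([-0.01,  0.13,  4.48]), array([-0.01, -0.08, -0.05]))
```

View pics/s19.png

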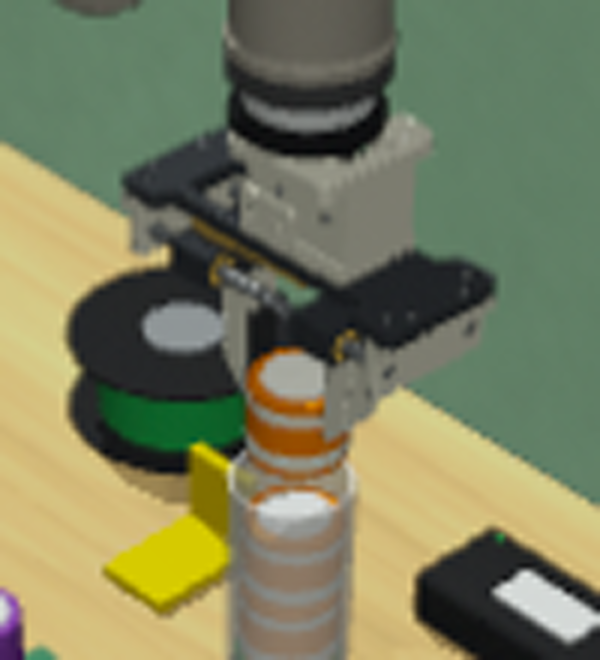

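```bash
python3 -m crank '[[0.03,0.12,1,0,0,0,0],[0.03,0.12,2,0,0,0,0],[0.03,0.12,2,0,0,0,0]]';python3 -m crank '[[0,0,0.6,0,0,0,0],[0,0,0.6,0,0,0,0]]';python3 -m crank '[[0,0,0.5,0,0,0,0],[0,0,1,0,0,0,0],[0,0,1,0,0,0,0]]';python3 -m crank '[[0,0,0.5,0,0,0,0],[0,0,0.85,0,0,0,0],[0,0,0.85,0,0,0,0]]'
```

```text
time: 34.17
tool_pos: [0.6598, 0.0161, 0.2297]
tool_rot: [3.141, -0.003, 3.141]
contact_force: [0.6, 0.1, -1.8]
opening: 0.0538
time: 34.42
tool_pos: [0.6604, 0.0164, 0.2247]
tool_rot: [3.141, -0.001, -3.141]
contact_force: [-0.8, -0.7, -0.7]
opening: 0.054
time: 34.8
tool_pos: [0.6603, 0.0164, 0.2146]
tool_rot: [3.141, -0.001, -3.141]
contact_force: [-0.4, -1.2, -0.1]
opening: 0.0536
time: 35.17
tool_pos: [0.6605, 0.0164, 0.2065]
tool_rot: [3.141, -0.0, -3.141]
contact_force: [0.3, 0.3, 0.0]
opening: 0.0538
```

```bash
python3 -m crank '[[0,0,0,0,0,0,0.65],[0,0,0,0,0,0,0.75],[0,0,0,0,0,0,0.75],[0,0,-2,0,0,0,0.75],[0,0,-6,0,0,0,0.75]]';python3 -m crank '[[6,0,0,0,0,0,0.6],[12,0,0,0,0,0,0.6],[12,6,-3,0,0,10,0.6],[12,12,-5,0,0,20,0.6],[12,14,-5,0,0,30,0.6]]';python3 - <<'E'
from h import *
st();S=read_camera("side");crop(S,170,80,180,130,"s20.png",4)
print(delta([.589,.3045,.25],down(np.radians(99))))
E
```

```text
time: 35.8
tool_pos: [0.6598, 0.0164, 0.2655]
tool_rot: [3.141, -0.004, -3.141]
contact_force: [-0.5, -0.1, 0.1]
opening: 0.0691
time: 36.42
tool_pos: [0.5405, 0.1589, 0.3189]
tool_rot: [3.139, 0.003, 2.614]
contact_force: [0.1, 0.3, 0.1]
opening: 0.0551
t36.42 [0.5405 0.1589 0.3189] [1.7983e+02 1.6000e-01 1.4979e+02] F [0.1 0.3 0.1] T [-0.07  0.03 -0.03] op0.0551 q [ 0.15  0.37  1.28  0.    1.49 -0.89]
(array([ 3.12, 14.79,  6.88]), array([ 2.300e-01, -5.000e-02,  5.034e+01]))
```

View pics/s20.png

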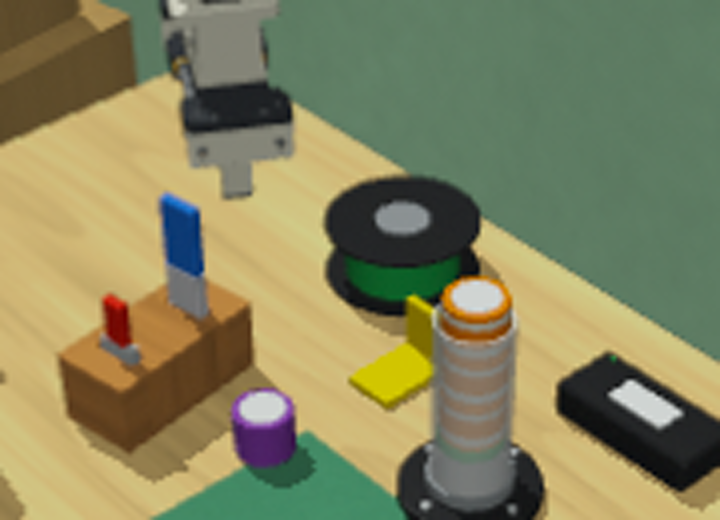

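Run:
```python
from h import *
T=read_camera("top");S=read_camera("side")
crop(T,130,155,50,60,"t21.png",10);crop(S,185,115,60,65,"s21.png",9)
print(tri(T,[143.25,169.25],S,[214.8,129.5]))
```

```text
(array([0.58889317, 0.30255873, 0.18623756]), np.float64(0.0001653036710921596))
```

View pics/t21.png

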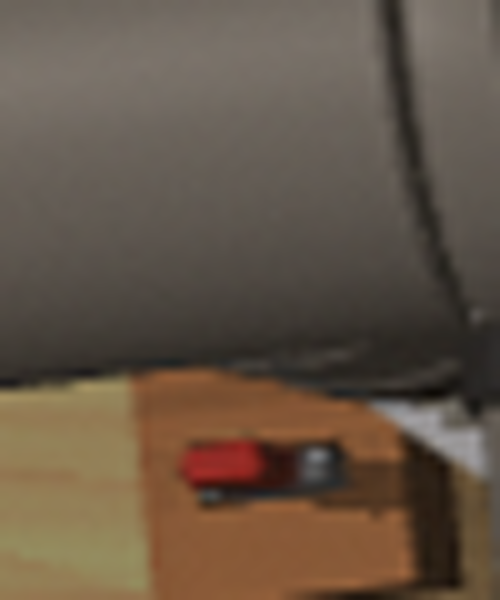

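View pics/s21.png

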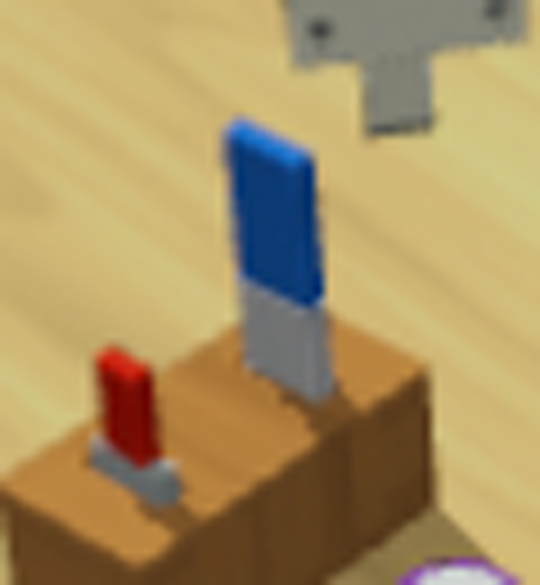

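```bash
python3 -m crank '[[0.5,3,1,0,0,10,0.6],[1,6,2,0,0,20,0.6],[2,9,4,0,0,30,0.6],[2.5,12,5,0,0,40,0.6],[3.1,14.7,6,0,0,50.8,0.6]]';python3 -m crank '[[0,0,0,0,0,0,0.6],[0,0,0,0,0,0,0.6],[0,0,0,0,0,0,0.6]]';python3 - <<'E'
from h import *
st();print(delta([.589,.3035,.142],down(np.radians(98.5))))
S=read_camera("side");crop(S,170,80,90,90,"s22.png",6)
E
```

```text
time: 37.2
tool_pos: [0.5879, 0.2984, 0.2558]
tool_rot: [-3.141, 0.001, 1.728]
contact_force: [-0.0, -1.0, -0.2]
opening: 0.0548
time: 37.58
tool_pos: [0.5874, 0.2979, 0.2574]
tool_rot: [3.141, 0.0, 1.733]
contact_force: [-0.6, 0.3, 0.8]
opening: 0.0552
t37.58 [0.5874 0.2979 0.2574] [179.96   0.    99.31] F [-0.6  0.3  0.8] T [-0.11  0.05  0.02] op0.0552 q [ 0.35  0.59  1.09 -0.    1.46  0.19]
(array([ 0.53,  0.24, 11.54]), array([0.04, 0.  , 0.81]))
```

View pics/s22.png

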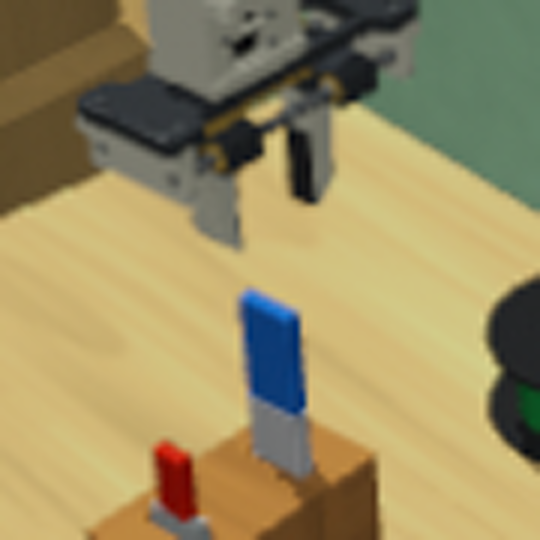

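```bash
python3 -m crank '[[0.3,0.1,2,0,0,0.8,0.6],[0.53,0.24,4,0,0,0.8,0.6],[0.53,0.24,7,0,0,0.8,0.6],[0.53,0.24,9,0,0,0.8,0.6],[0.53,0.24,11,0,0,0.8,0.6]]';python3 -m crank '[[0,0,0.5,0,0,0,0.6],[0,0,0.5,0,0,0,0.6]]';python3 - <<'E'
from h import *
st();print(delta([.589,.3035,.142],down(np.radians(98.5))))
S=read_camera("side");crop(S,170,80,90,90,"s23.png",6)
E
```

```text
time: 38.25
tool_pos: [0.5888, 0.3041, 0.1466]
tool_rot: [3.141, -0.0, 1.719]
contact_force: [-0.3, 0.5, -0.1]
opening: 0.0554
time: 38.5
tool_pos: [0.5889, 0.3045, 0.1423]
tool_rot: [3.141, -0.0, 1.719]
contact_force: [0.1, 0.6, 1.2]
opening: 0.0547
t38.50 [0.5889 0.3045 0.1423] [ 1.7997e+02 -1.0000e-02  9.8480e+01] F [0.1 0.6 1.2] T [-0.06  0.03 -0.04] op0.0547 q [0.36 0.68 1.24 0.   1.22 0.21]
(array([-0.1 , -0.  ,  0.03]), array([ 0.03, -0.01, -0.02]))
```

View pics/s23.png

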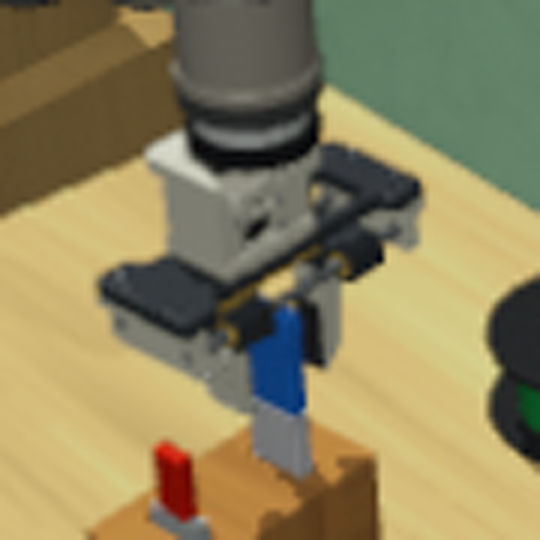

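```bash
python3 -m crank '[[0,0,0,0,0,0,0.4],[0,0,0,0,0,0,0.2],[0,0,0,0,0,0,0],[0,0,0,0,0,0,0],[0,0,0,0,0,0,0]]' 5;python3 -m crank '[[0,0,0,0,0,0,0],[0,0,0,0,0,0,0],[0,0,0,0,0,0,0]]'; python3 -c "
from h import *
s=st();print(Ro.from_euler('xyz',s['tool_rot']).inv().apply(s['contact_force']))
S=read_camera('side');crop(S,180,90,70,80,'s24.png',7)"
```

```text
time: 39.17
tool_pos: [0.5887, 0.3048, 0.1417]
tool_rot: [3.142, -0.0, 1.719]
contact_force: [0.5, -0.2, 1.4]
opening: 0.0117
time: 39.55
tool_pos: [0.5887, 0.3047, 0.1418]
tool_rot: [3.142, -0.0, 1.719]
contact_force: [1.7, 0.6, 0.5]
opening: 0.0124
t39.55 [0.5887 0.3047 0.1418] [180.    -0.    98.47] F [1.7 0.6 0.5] T [-0.11  0.06 -0.02] op0.0124 q [0.36 0.68 1.24 0.   1.22 0.21]
[ 0.32201818  1.76294081 -0.53101402]
```

View pics/s24.png

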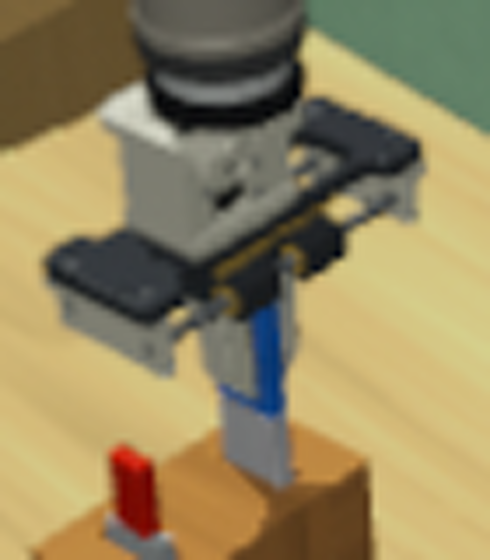

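```bash
python3 -m crank '[[0,0,0,0,0,0,0],[0,0,0,0,0,0,0],[0,0,0,0,0,0,0]]' 40;python3 -m crank '[[0,0,-0.5,0,0,0,0],[0,0,-1,0,0,0,0],[0,0,-1,0,0,0,0]]';python3 -c "
from h import *
s=st();print(Ro.from_euler('xyz',s['tool_rot']).inv().apply(s['contact_force']))"
```

```text
time: 39.98
tool_pos: [0.5887, 0.3048, 0.1418]
tool_rot: [3.141, -0.0, 1.719]
contact_force: [-0.1, 0.2, 0.5]
opening: 0.0117
time: 40.35
tool_pos: [0.5889, 0.3049, 0.1524]
tool_rot: [3.141, -0.0, 1.719]
contact_force: [-0.7, -0.1, -2.2]
opening: 0.0117
t40.35 [0.5889 0.3049 0.1524] [ 1.7994e+02 -2.0000e-02  9.8470e+01] F [-0.7 -0.1 -2.2] T [-0.07  0.03 -0.03] op0.0117 q [0.36 0.67 1.23 0.   1.24 0.21]
[ 0.04015848 -0.72975804  2.16281642]
```

```bash
python3 -m crank '[[0,0,-2,0,0,0,0],[0,0,-5,0,0,0,0],[0,0,-10,0,0,0,0],[0,0,-16,0,0,0,0],[0,0,-21,0,0,0,0]]';python3 -m crank '[[0,0,0,0,0,0,0],[0,0,0,0,0,0,0]]';python3 -c "
from h import *
s=st();print(delta([.6600,.0155,.37],down(np.radians(98.5))))
T=read_camera('top');S=read_camera('side');crop(S,180,50,90,110,'s25.png',6)
crop(T,100,110,100,100,'t25.png',6)"
```

```text
time: 40.98
tool_pos: [0.5885, 0.3047, 0.3644]
tool_rot: [3.14, -0.0, 1.719]
contact_force: [1.4, 0.7, -1.7]
opening: 0.012
time: 41.22
tool_pos: [0.5883, 0.3046, 0.3605]
tool_rot: [-3.14, 0.0, 1.719]
contact_force: [0.6, 0.1, -1.5]
opening: 0.0121
t41.23 [0.5883 0.3046 0.3605] [-1.7989e+02  2.0000e-02  9.8470e+01] F [ 0.6  0.1 -1.5] T [-0.1   0.06 -0.01] op0.0121 q [0.36 0.58 0.84 0.   1.73 0.21]
(array([-29.65,   2.83,  -0.95]), array([-0.11,  0.02, -0.03]))
```

View pics/s25.png

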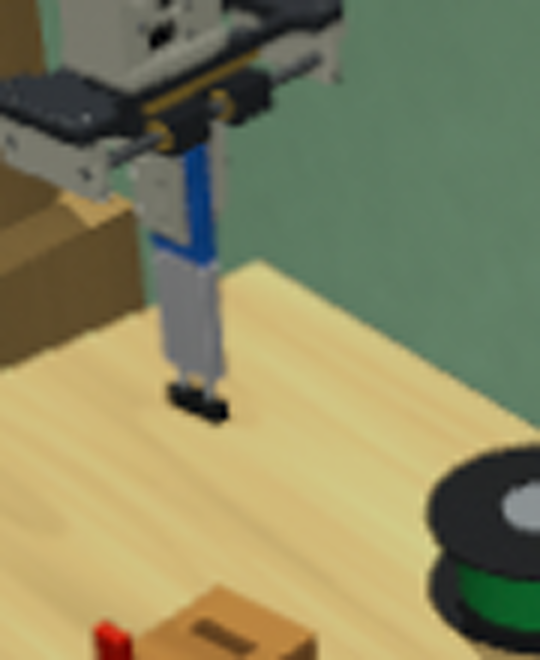

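The paddle is out of the slot, with its black foot at about (198,402) in the crop and the empty slot mouth at about (222,636). I measure both.

```bash
python3 -c "
from h import *
T=read_camera('top');S=read_camera('side')
print('slot S',plane(S,[216.5,155.5],.07),'foot S',plane(S,[212.5,116.3],.2285+.004))
crop(T,130,150,60,60,'t26.png',8)"
```

```text
slot S [[0.59157686 0.31108543 0.07      ]] foot S [[0.59175526 0.31314203 0.2325    ]]
```

View pics/t26.png

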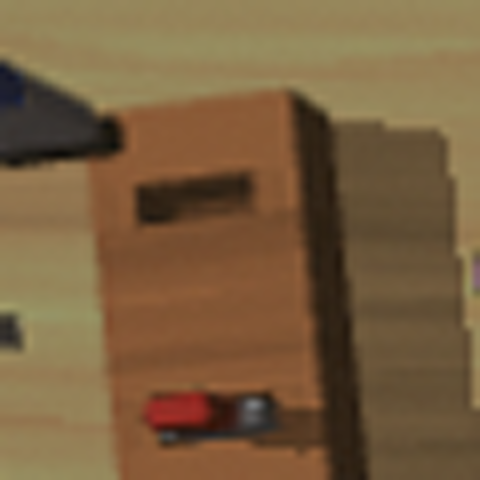

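```bash
python3 -c "
from h import *
T=read_camera('top')
c=np.array([(137,187),(252,172),(252,205),(140,222)])/8+[130,150]-.5
P=plane(T,c,.07);print(P,P.mean(0)); d=P[0]+P[3]-P[1]-P[2];print(np.degrees(np.arctan2(d[1],d[0])))
"
```

```text
[[0.59347985 0.32779426 0.07      ]
 [0.60043116 0.28410497 0.07      ]
 [0.58783291 0.28343528 0.07      ]
 [0.5801495  0.32589063 0.07      ]] [0.59047336 0.30530629 0.07      ]
99.64166181401279
```

```bash
python3 -m crank '[[-3,0.3,-1.4,0,0,0,0],[-8,0.8,-1.4,0,0,0,0],[-13,1.3,-1.4,0,0,0,0],[-18,1.8,-1.4,0,0,0,0],[-23,2.2,-1.4,0,0,0,0]]';python3 -m crank '[[-4,0.3,0,0,0,0,0],[-6.9,0.5,0,0,0,0,0],[-6.9,0.5,0,0,0,0,0],[-6.9,0.5,0,0,0,0,0]]';python3 -c "
from h import *
s=st()
S=read_camera('side');crop(S,250,60,80,120,'s27.png',5)
T=read_camera('top');crop(T,210,110,80,80,'t27.png',6)
c=proj(S,[.66,.0155,.185]);print(c)"
```

```text
time: 42.1
tool_pos: [0.6444, 0.0789, 0.375]
tool_rot: [-3.141, -0.0, 1.719]
contact_force: [1.1, 0.1, -1.4]
opening: 0.0113
time: 42.6
tool_pos: [0.6593, 0.0135, 0.3752]
tool_rot: [-3.141, -0.001, 1.719]
contact_force: [0.5, 0.3, -2.2]
opening: 0.0119
t42.60 [0.6593 0.0135 0.3752] [-1.7996e+02 -5.0000e-02  9.8480e+01] F [ 0.5  0.3 -2.2] T [-0.06  0.08 -0.  ] op0.0119 q [-0.1   0.57  0.81  0.    1.76 -0.24]
[[288.67577466 159.74424888]]
```

View pics/s27.png

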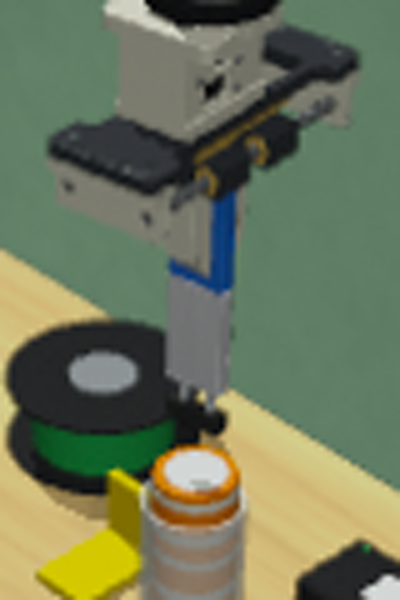

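View pics/t27.png

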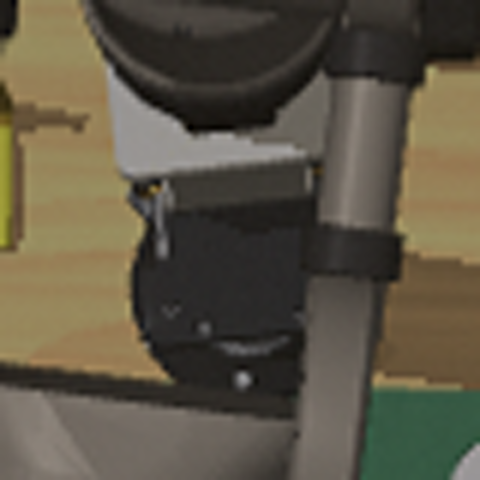

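```bash
python3 -c "
from h import *
S=read_camera('side')
print(proj(S,[[.66,.0155,.247],[.66,.0155,.206]]));print(plane(S,[289.1,141.5],.247),plane(S,[288.5,153.1],.206))"
```

```text
[[289.15863848 143.4272908 ]
 [288.8370972  154.3182869 ]]
[[0.66674597 0.02284704 0.247     ]] [[0.66351396 0.02070306 0.206     ]]
```

```bash
python3 -m crank '[[-0.1,-0.1,0.6,0,0,0,0],[-0.1,-0.1,1.2,0,0,0,0],[-0.1,-0.1,1.8,0,0,0,0],[-0.1,-0.1,2.4,0,0,0,0],[-0.1,-0.1,3,0,0,0,0]]';python3 -m crank '[[0,0,0.3,0,0,0,0],[0,0,0.6,0,0,0,0],[0,0,0.9,0,0,0,0],[0,0,1.2,0,0,0,0],[0,0,1.5,0,0,0,0]]';python3 -c "
from h import *
s=st()
S=read_camera('side');crop(S,250,80,80,110,'s28.png',5)"
```

```text
time: 43.38
tool_pos: [0.6585, 0.0118, 0.3452]
tool_rot: [-3.141, -0.0, 1.719]
contact_force: [0.6, 0.2, -2.1]
opening: 0.0118
time: 44.0
tool_pos: [0.6587, 0.0118, 0.3314]
tool_rot: [3.14, 0.0, 1.719]
contact_force: [-0.6, -0.5, 2.3]
opening: 0.012
t44.00 [0.6587 0.0118 0.3314] [1.7991e+02 2.0000e-02 9.8470e+01] F [-0.6 -0.5  2.3] T [-0.12  0.23 -0.  ] op0.0120 q [-0.1   0.57  0.93  0.    1.64 -0.25]
```

View pics/s28.png

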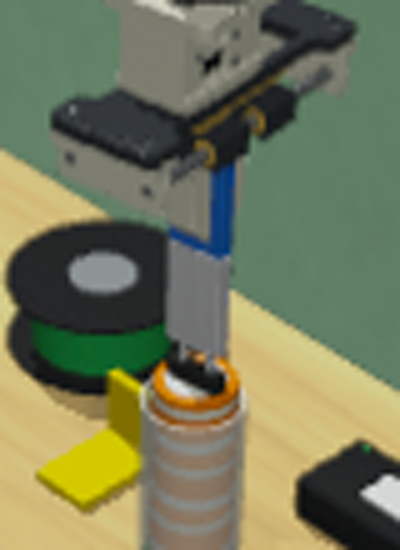

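```bash
python3 -m crank '[[0,0,0.3,0,0,0,0],[0,0,0.6,0,0,0,0],[0,0,0.9,0,0,0,0],[0,0,1.2,0,0,0,0],[0,0,1.5,0,0,0,0]]';python3 -m crank '[[0,0,0.3,0,0,0,0],[0,0,0.6,0,0,0,0],[0,0,0.9,0,0,0,0],[0,0,1.2,0,0,0,0],[0,0,1.5,0,0,0,0]]';python3 -m crank '[[0,0,0.1,0,0,0,0],[0,0,0.2,0,0,0,0],[0,0,0.3,0,0,0,0],[0,0,0.4,0,0,0,0],[0,0,0.4,0,0,0,0]]'
```

```text
time: 44.68
tool_pos: [0.6586, 0.0118, 0.3155]
tool_rot: [3.142, -0.0, 1.719]
contact_force: [0.5, 0.5, 3.0]
opening: 0.0116
time: 45.3
tool_pos: [0.6586, 0.0118, 0.3005]
tool_rot: [3.142, -0.0, 1.719]
contact_force: [0.1, 0.2, 2.6]
opening: 0.0118
time: 45.92
tool_pos: [0.6585, 0.0118, 0.2966]
tool_rot: [-3.141, -0.0, 1.719]
contact_force: [1.4, 0.2, 0.6]
opening: 0.0116
```

```bash
python3 -m crank '[[0,0,0.1,0,0,0,0],[0,0,0.2,0,0,0,0],[0,0,0.2,0,0,0,0]]';python3 -m crank '[[0,0,0.1,0,0,0,0],[0,0,0.2,0,0,0,0],[0,0,0.2,0,0,0,0]]';python3 -m crank '[[0,0,0.1,0,0,0,0],[0,0,0.2,0,0,0,0],[0,0,0.2,0,0,0,0]]'
```

```text
time: 46.3
tool_pos: [0.6585, 0.0118, 0.2946]
tool_rot: [-3.141, -0.0, 1.719]
contact_force: [0.1, -0.1, 1.7]
opening: 0.0118
time: 46.68
tool_pos: [0.6586, 0.0118, 0.2932]
tool_rot: [3.141, 0.0, 1.719]
contact_force: [0.2, -0.4, 5.4]
opening: 0.0119
time: 47.05
tool_pos: [0.6587, 0.0119, 0.2915]
tool_rot: [3.14, 0.0, 1.719]
contact_force: [0.0, -0.9, 6.5]
opening: 0.012
```

```bash
python3 -m crank '[[0,0,0.2,0,0,0,0],[0,0,0.4,0,0,0,0],[0,0,0.5,0,0,0,0],[0,0,0.5,0,0,0,0]]';python3 -m crank '[[0,0,0.1,0,0,0,0],[0,0,0.1,0,0,0,0],[0,0,0.1,0,0,0,0]]'
```

```text
time: 47.55
tool_pos: [0.6588, 0.0118, 0.2875]
tool_rot: [3.139, 0.001, 1.719]
contact_force: [-2.0, -0.7, 11.2]
opening: 0.0119
time: 47.92
tool_pos: [0.6588, 0.0118, 0.2868]
tool_rot: [3.139, 0.001, 1.719]
contact_force: [-1.3, 0.2, 12.0]
opening: 0.0116
```

```bash
python3 -m crank '[[0,0,0.1,0,0,0,0],[0,0,0.1,0,0,0,0],[0,0,0.1,0,0,0,0],[0,0,0.1,0,0,0,0],[0,0,0.1,0,0,0,0]]';python3 -m crank '[[0,0,0,0,0,0,0],[0,0,0,0,0,0,0],[0,0,0,0,0,0,0],[0,0,0,0,0,0,0]]';python3 -c "
from h import *
s=st()
S=read_camera('side');crop(S,250,80,80,110,'s29.png',5)"
```

```text
time: 48.55
tool_pos: [0.6589, 0.0118, 0.286]
tool_rot: [3.138, 0.001, 1.719]
contact_force: [-1.0, -0.1, 11.4]
opening: 0.0121
time: 49.05
tool_pos: [0.6589, 0.0119, 0.286]
tool_rot: [3.138, 0.001, 1.719]
contact_force: [-1.4, -0.3, 12.6]
opening: 0.012
t49.05 [0.6589 0.0119 0.286 ] [1.7981e+02 4.0000e-02 9.8470e+01] F [-1.4 -0.3 12.6] T [-0.08  0.47  0.03] op0.0120 q [-0.1   0.58  1.03  0.    1.53 -0.25]
```

View pics/s29.png

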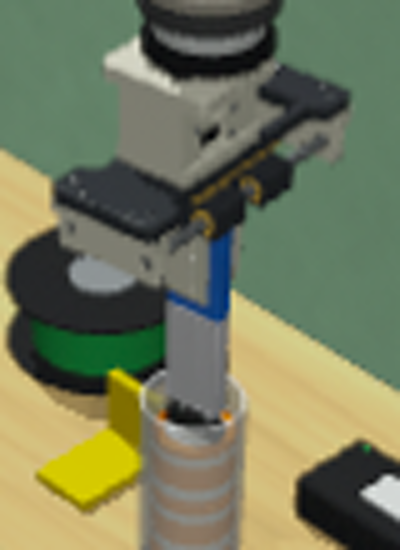

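The press held at about 14 N for a second. I lift clear and check the stack.

```bash
python3 -m crank '[[0,0,-1,0,0,0,0],[0,0,-3,0,0,0,0],[0,0,-6,0,0,0,0],[0,0,-9,0,0,0,0],[0,0,-9,0,0,0,0]]';python3 -m crank '[[5,-0.5,0,0,0,0,0],[10,-0.9,0,0,0,0,0],[15,-1.4,0,0,0,0,0],[20,-1.8,0,0,0,0,0],[25,-2.2,0,0,0,0,0]]';python3 -m crank '[[4,-0.4,0,0,0,0,0],[4.7,-0.4,0,0,0,0,0],[4.7,-0.4,0,0,0,0,0]]';python3 -c "
from h import *
s=st()
S=read_camera('side');crop(S,180,50,150,160,'s30.png',4)
T=read_camera('top');crop(T,225,125,50,55,'t30.png',10)
print(delta([.5888,.3048,.365],down(np.radians(98.5))))"
```

```text
time: 49.72
tool_pos: [0.659, 0.0119, 0.375]
tool_rot: [3.138, 0.001, 1.719]
contact_force: [-0.1, 0.2, -2.7]
opening: 0.0122
time: 50.35
tool_pos: [0.599, 0.2573, 0.371]
tool_rot: [-3.138, 0.0, 1.719]
contact_force: [1.2, 0.4, -1.8]
opening: 0.0119
time: 50.72
tool_pos: [0.5888, 0.3018, 0.3718]
tool_rot: [-3.139, 0.001, 1.719]
contact_force: [-0.7, -0.0, -1.9]
opening: 0.012
t50.73 [0.5888 0.3018 0.3718] [-1.7984e+02  5.0000e-02  9.8510e+01] F [-0.7 -0.  -1.9] T [-0.14 -0.01 -0.04] op0.0120 q [ 0.36  0.58  0.81 -0.    1.76  0.21]
(array([ 0.43, -0.  ,  0.77]), array([-0.08,  0.04, -0.1 ]))
```

View pics/s30.png

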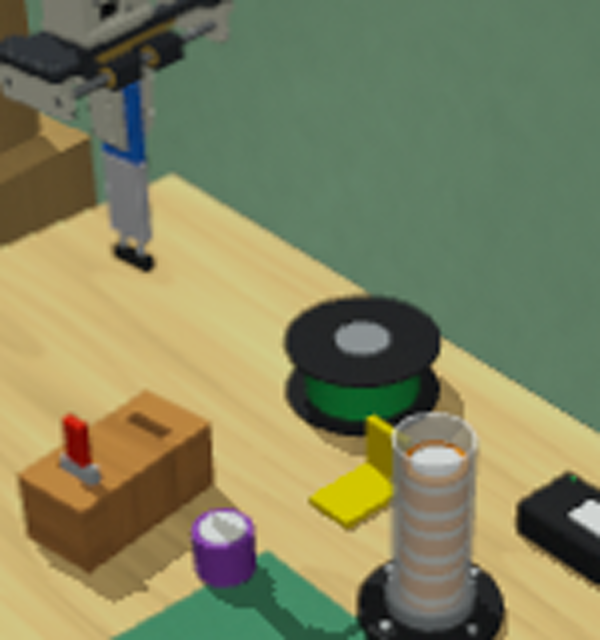

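View pics/t30.png

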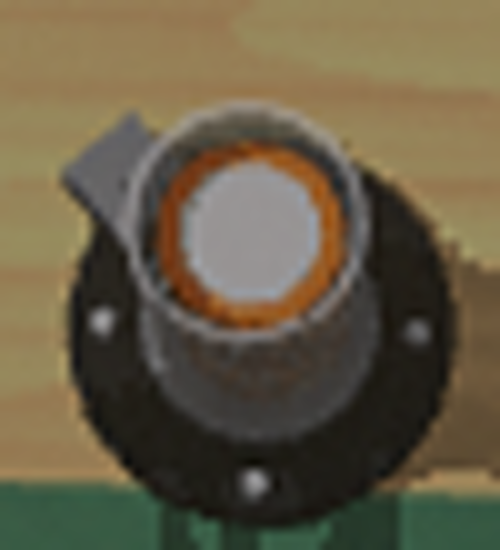

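```bash
python3 -m crank '[[0.35,0,3,0,0,0,0],[0.35,0,7,0,0,0,0],[0.35,0,11,0,0,0,0],[0.35,0,15,0,0,0,0],[0.35,0,15.3,0,0,0,0]]';python3 -m crank '[[0,0,0,0,0,0,0],[0,0,0,0,0,0,0],[0,0,0,0,0,0,0]]';python3 -c "
from h import *
s=st()
S=read_camera('side');crop(S,180,90,80,90,'s31.png',7)
T=read_camera('top');crop(T,120,130,80,80,'t31.png',7)
print(delta([.5888,.3048,.142],down(np.radians(98.5))))"
```

```text
time: 51.45
tool_pos: [0.5875, 0.3032, 0.2174]
tool_rot: [-3.135, 0.002, 1.717]
contact_force: [-0.5, 0.4, -1.7]
opening: 0.012
time: 51.82
tool_pos: [0.5891, 0.3054, 0.2224]
tool_rot: [3.139, -0.001, 1.719]
contact_force: [0.4, 0.2, -1.4]
opening: 0.0118
t51.83 [0.5891 0.3054 0.2224] [ 1.7984e+02 -4.0000e-02  9.8470e+01] F [ 0.4  0.2 -1.4] T [-0.05  0.02  0.01] op0.0118 q [0.36 0.62 1.13 0.   1.39 0.22]
(array([-0.06, -0.02,  7.97]), array([ 0.09, -0.02, -0.02]))
```

View pics/s31.png

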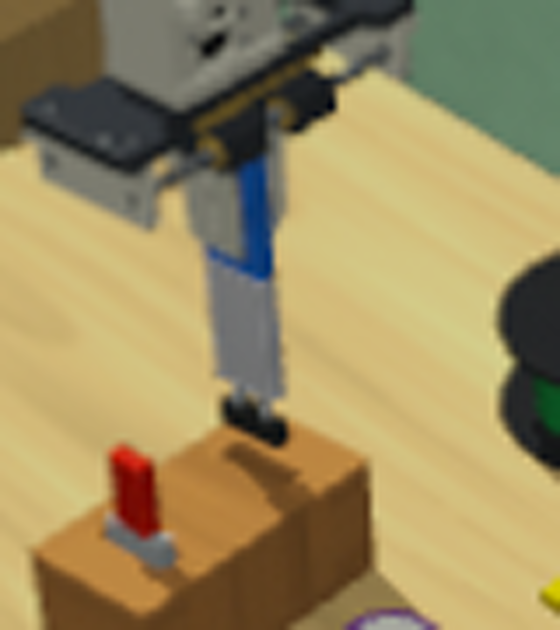

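```bash
python3 -m crank '[[0,0,0.5,0,0,0,0],[0,0,1,0,0,0,0],[0,0,1.5,0,0,0,0],[0,0,1.5,0,0,0,0]]';python3 -c "
from h import *
s=st()
S=read_camera('side');crop(S,180,90,80,90,'s32.png',7)
print(delta([.5888,.3048,.142],down(np.radians(98.5))))";python3 -m crank '[[0,0,0.4,0,0,0,0],[0,0,0.8,0,0,0,0],[0,0,1,0,0,0,0]]'
```

```text
time: 52.42
tool_pos: [0.5883, 0.3051, 0.2049]
tool_rot: [-3.14, 0.0, 1.719]
contact_force: [0.4, -0.5, -0.9]
opening: 0.012
t52.42 [0.5883 0.3051 0.2049] [-1.7992e+02  1.0000e-02  9.8470e+01] F [ 0.4 -0.5 -0.9] T [-0.11  0.02 -0.03] op0.0120 q [0.36 0.63 1.16 0.   1.35 0.22]
(array([-0.04,  0.03,  6.34]), array([-0.04,  0.01, -0.03]))
time: 52.85
tool_pos: [0.5884, 0.3052, 0.1953]
tool_rot: [-3.141, 0.0, 1.719]
contact_force: [0.3, -0.2, -1.7]
opening: 0.0118
```

View pics/s32.png

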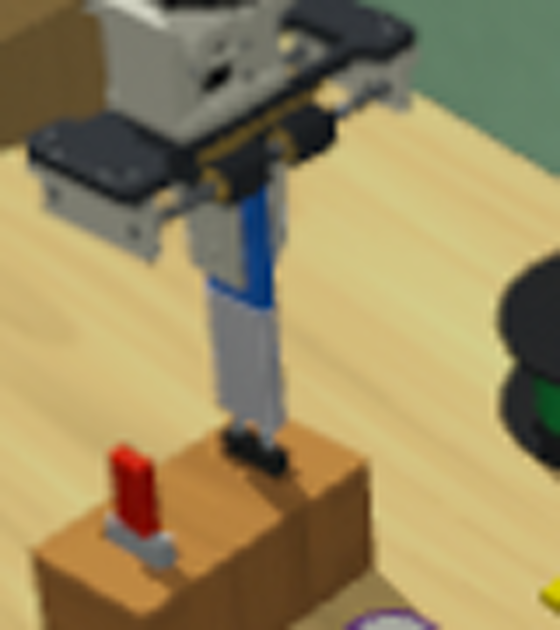

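```bash
python3 -m crank '[[0,0,0.5,0,0,0,0],[0,0,1,0,0,0,0],[0,0,1,0,0,0,0]]';python3 -m crank '[[0,0,0.5,0,0,0,0],[0,0,1,0,0,0,0],[0,0,1.5,0,0,0,0],[0,0,2,0,0,0,0],[0,0,2,0,0,0,0]]';python3 -m crank '[[0,0,0.5,0,0,0,0],[0,0,1,0,0,0,0],[0,0,1.5,0,0,0,0],[0,0,1.9,0,0,0,0],[0,0,1.9,0,0,0,0]]'
```

```text
time: 53.22
tool_pos: [0.5883, 0.3051, 0.185]
tool_rot: [-3.14, 0.0, 1.719]
contact_force: [0.1, -0.3, -2.6]
opening: 0.0118
time: 53.85
tool_pos: [0.5883, 0.3052, 0.1651]
tool_rot: [-3.141, 0.0, 1.719]
contact_force: [-0.4, -0.2, -2.0]
opening: 0.0116
time: 54.48
tool_pos: [0.5884, 0.3052, 0.1462]
tool_rot: [-3.141, 0.0, 1.719]
contact_force: [0.2, -0.2, -2.3]
opening: 0.0117
```

```bash
python3 -m crank '[[0,0,0.2,0,0,0,0],[0,0,0.35,0,0,0,0],[0,0,0.35,0,0,0,0]]';python3 -m crank '[[0,0,0.1,0,0,0,0],[0,0,0.1,0,0,0,0],[0,0,0.1,0,0,0,0]]';python3 -m crank '[[0,0,0.1,0,0,0,0],[0,0,0.1,0,0,0,0],[0,0,0.1,0,0,0,0]]'
```

```text
time: 54.85
tool_pos: [0.5885, 0.3052, 0.1432]
tool_rot: [-3.142, -0.0, 1.719]
contact_force: [0.1, 0.4, -2.2]
opening: 0.0118
time: 55.22
tool_pos: [0.5886, 0.3053, 0.1423]
tool_rot: [3.141, -0.0, 1.719]
contact_force: [0.3, -0.1, -1.8]
opening: 0.0115
time: 55.6
tool_pos: [0.5887, 0.3053, 0.1417]
tool_rot: [3.141, -0.0, 1.719]
contact_force: [-0.3, 0.2, 2.9]
opening: 0.0121
```

Floor contact came at the same height as at pick-up (TCP 0.1417). I release it.

```bash
python3 -m crank '[[0,0,-0.05,0,0,0,0.2],[0,0,-0.05,0,0,0,0.4],[0,0,-0.05,0,0,0,0.5],[0,0,-0.05,0,0,0,0.6],[0,0,-0.05,0,0,0,0.6]]' 15;python3 -m crank '[[0,0,-2,0,0,0,0.6],[0,0,-6,0,0,0,0.6],[0,0,-12,0,0,0,0.6],[-3,-4,-14,0,0,-10,0.6],[-8,-8,-14,0,0,-20,0.6]]';python3 -c "
from h import *
s=st()
T=read_camera('top');S=read_camera('side');crop(S,180,90,100,90,'s33.png',6)
m,b=blobs(T,(0,150,90),(6,255,255));print(b)
cv2.imwrite('pics/t33.png',cv2.resize(T['frame'][:,:,::-1],(800,600)))"
```

```text
time: 56.22
tool_pos: [0.5886, 0.3053, 0.1417]
tool_rot: [-3.142, -0.0, 1.719]
contact_force: [-0.3, -0.6, -0.5]
opening: 0.0528
time: 56.85
tool_pos: [0.522, 0.2158, 0.2838]
tool_rot: [3.137, 0.001, 2.076]
contact_force: [0.5, -1.3, -0.1]
opening: 0.0551
t56.85 [0.522  0.2158 0.2838] [1.7972e+02 7.0000e-02 1.1892e+02] F [ 0.5 -1.3 -0.1] T [-0.04 -0.02 -0.  ] op0.0551 q [ 0.26  0.39  1.35  0.    1.4  -0.25]
[((np.float64(296.6), np.float64(192.4)), [293, 189, 8, 8, 41]), ((np.float64(136.0), np.float64(250.0)), [129, 245, 16, 11, 128])]
```

View pics/s33.png

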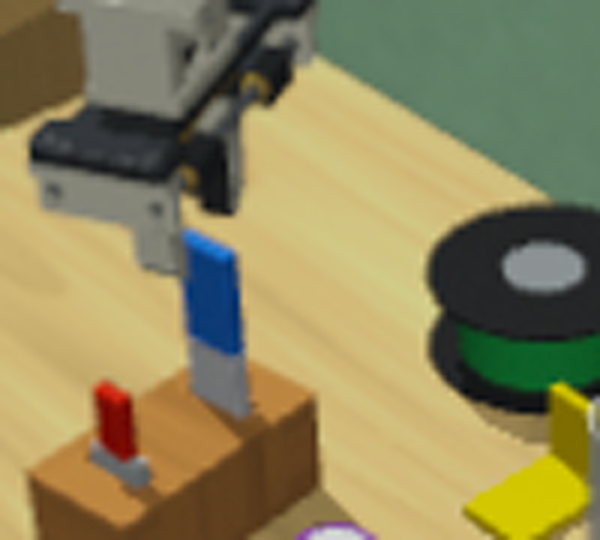

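View pics/t33.png

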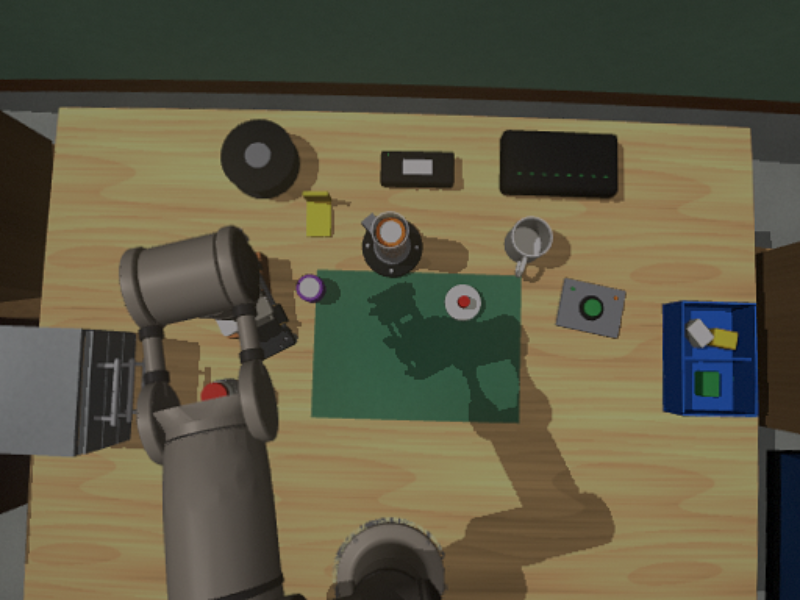

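The paddle stands home in its slot at its original height, and no orange cartridge is left on the desk. The cap is where I set it down. I go and fetch it.

```bash
python3 -c "
from h import *
T=read_camera('top');print(plane(T,[296.5,192.3],.046))
print(delta([.549,-.129,.20],down(np.pi)))"; python3 -m crank '[[-4,-3,0,0,0,-10,0.6],[-8,-6,0,0,0,-20,0.6],[-12,-8,0,0,0,-30,0.6],[-17,-10,0,0,0,-40,0.6],[-21,-11.5,0,0,0,-50,0.6]]';python3 -c "
from h import *
s=st()
print(delta([.549,-.129,.20],down(np.pi)))"
```

```text
[[ 0.5495736  -0.13034692  0.046     ]]
(array([-31.52, -13.76,   8.23]), array([-3.000e-02, -2.000e-02, -6.164e+01]))
time: 57.62
tool_pos: [0.5222, -0.0252, 0.282]
tool_rot: [3.141, 0.002, 2.945]
contact_force: [0.4, 0.2, -0.5]
opening: 0.0552
t57.62 [ 0.5222 -0.0252  0.282 ] [1.7998e+02 9.0000e-02 1.6873e+02] F [ 0.4  0.2 -0.5] T [0.02 0.   0.05] op0.0552 q [-0.2   0.31  1.47  0.    1.36 -1.57]
(array([-4.65, -9.65,  8.21]), array([ 1.000e-02,  9.000e-02, -1.127e+01]))
```

```bash
python3 -m crank '[[-2.5,-5,2,0,0,-6,0.6],[-4.65,-9.65,6,0,0,-11.3,0.6],[-4.65,-9.65,10,0,0,-11.3,0.6],[-4.65,-9.65,15,0,0,-11.3,0.6],[-4.65,-9.65,18,0,0,-11.3,0.6]]';python3 -m crank '[[0,0,0,0,0,0,0.6],[0,0,0,0,0,0,0.6]]';python3 -c "
from h import *
s=st()
S=read_camera('side');crop(S,250,180,80,80,'s34.png',6)
print(delta([.549,-.1295,.040],down(np.pi)))"
```

```text
time: 58.25
tool_pos: [0.5475, -0.1273, 0.099]
tool_rot: [3.141, -0.002, 3.136]
contact_force: [0.1, 0.1, 1.2]
opening: 0.0548
time: 58.5
tool_pos: [0.5487, -0.1278, 0.1029]
tool_rot: [-3.141, 0.002, 3.138]
contact_force: [-0.2, 0.6, 0.8]
opening: 0.0553
t58.50 [ 0.5487 -0.1278  0.1029] [-1.7996e+02  1.4000e-01  1.7977e+02] F [-0.2  0.6  0.8] T [ 0.06 -0.    0.03] op0.0553 q [-0.36  0.56  1.6   0.    0.98 -1.93]
(array([-0.  , -0.16,  6.34]), array([-0.06,  0.18, -0.23]))
```

View pics/s34.png

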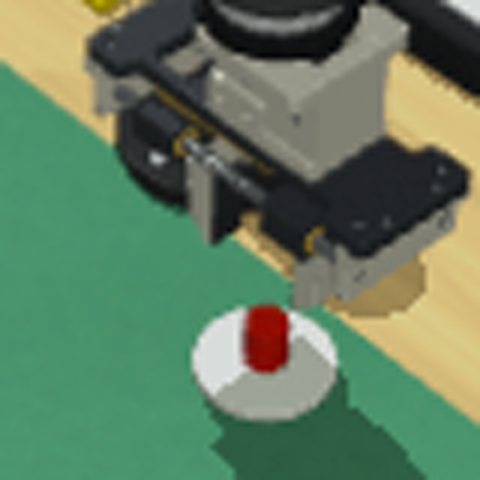

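```bash
python3 -m crank '[[0,-0.15,2,0,0,0,0.6],[0,-0.15,4,0,0,0,0.6],[0,-0.15,6,0,0,0,0.6],[0,-0.15,6.2,0,0,0,0.6],[0,-0.15,6.2,0,0,0,0.6]]' 15;python3 -m crank '[[0,0,0,0,0,0,0.2],[0,0,0,0,0,0,0],[0,0,0,0,0,0,0],[0,0,0,0,0,0,0],[0,0,0,0,0,0,0]]';python3 -m crank '[[0,0,0,0,0,0,0]]';python3 -m crank '[[0,0,-1,0,0,0,0],[0,0,-5,0,0,0,0],[0,0,-11,0,0,0,0],[0,0,-17,0,0,0,0],[0,0,-23,0,0,0,0]]';python3 -c "
from h import *
s=st()
S=read_camera('side');crop(S,250,100,80,120,'s35.png',5)
print(delta([.660,.0155,.250],down(np.pi)))"
```

```text
time: 59.18
tool_pos: [0.5482, -0.1294, 0.0411]
tool_rot: [-3.141, 0.002, 3.138]
contact_force: [0.0, -0.1, 0.7]
opening: 0.0553
time: 59.8
tool_pos: [0.5474, -0.1291, 0.0399]
tool_rot: [3.142, 0.0, 3.138]
contact_force: [-0.4, -0.5, 2.4]
opening: 0.0235
time: 59.92
tool_pos: [0.5474, -0.1291, 0.0399]
tool_rot: [3.142, 0.0, 3.138]
contact_force: [-0.6, 0.2, 2.8]
opening: 0.0234
time: 60.55
tool_pos: [0.5468, -0.129, 0.2722]
tool_rot: [-3.142, 0.0, 3.138]
contact_force: [0.8, -0.3, -0.9]
opening: 0.0237
t60.55 [ 0.5468 -0.129   0.2722] [-1.8000e+02  2.0000e-02  1.7977e+02] F [ 0.8 -0.3 -0.9] T [ 0.03 -0.04 -0.  ] op0.0237 q [-0.37  0.39  1.38  0.    1.37 -1.93]
(array([-10.94,  14.6 ,   3.19]), array([-0.3 ,  0.77, -0.22]))
```

View pics/s35.png

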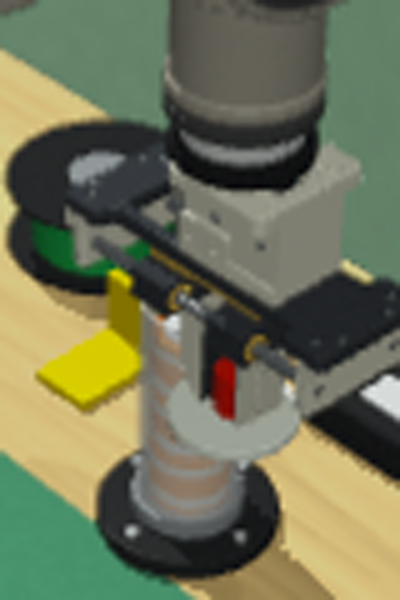

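```bash
python3 -m crank '[[-2.8,3.6,0,0,0,-0.2,0],[-5.6,7.2,0,0,0,-0.2,0],[-8.4,10.9,0,0,0,-0.2,0],[-11.1,14.55,0,0,0,-0.2,0],[-11.1,14.55,0,0,0,-0.2,0]]';python3 -m crank '[[0,0,2,0,0,0,0],[0,0,3,0,0,0,0],[0,0,3,0,0,0,0]]';python3 -c "
from h import *
s=st()
S=read_camera('side');crop(S,250,80,80,110,'s36.png',5)
print(delta([.6588,.0155,.216],down(np.pi)))"
```

```text
time: 61.22
tool_pos: [0.6597, 0.0188, 0.2688]
tool_rot: [3.141, -0.001, -3.138]
contact_force: [-0.1, -0.7, -0.8]
opening: 0.0236
time: 61.6
tool_pos: [0.6582, 0.0153, 0.239]
tool_rot: [3.141, -0.002, 3.14]
contact_force: [-0.7, 0.8, -0.6]
opening: 0.0236
t61.60 [0.6582 0.0153 0.239 ] [ 1.7999e+02 -1.1000e-01  1.7993e+02] F [-0.7  0.8 -0.6] T [0.01 0.05 0.03] op0.0236 q [-0.09  0.6   1.12 -0.    1.42 -1.66]
(array([-0.02,  0.01,  2.39]), array([-0.  , -0.02, -0.07]))
```

View pics/s36.png

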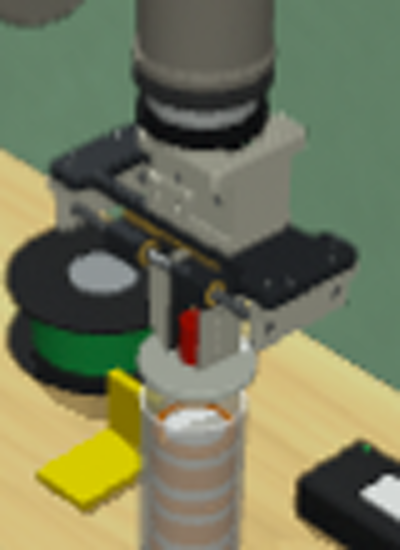

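```bash
python3 -m crank '[[0,0,0.5,0,0,0,0],[0,0,1,0,0,0,0],[0,0,1.4,0,0,0,0],[0,0,1.4,0,0,0,0]]';python3 -m crank '[[0,0,0.4,0,0,0,0],[0,0,0.7,0,0,0,0],[0,0,0.7,0,0,0,0]]';python3 -m crank '[[0,0,0.15,0,0,0,0],[0,0,0.15,0,0,0,0]]';python3 -m crank '[[0,0,0.1,0,0,0,0],[0,0,0.1,0,0,0,0]]'
```

```text
time: 62.15
tool_pos: [0.6587, 0.016, 0.2252]
tool_rot: [3.141, -0.001, 3.141]
contact_force: [-1.4, 0.0, -0.0]
opening: 0.0235
time: 62.52
tool_pos: [0.6587, 0.016, 0.2183]
tool_rot: [3.141, -0.001, 3.141]
contact_force: [0.2, 0.1, -0.5]
opening: 0.0236
time: 62.78
tool_pos: [0.6589, 0.0159, 0.2172]
tool_rot: [3.141, -0.0, 3.141]
contact_force: [0.5, -0.0, -0.4]
opening: 0.0234
time: 63.02
tool_pos: [0.6589, 0.0159, 0.2162]
tool_rot: [3.142, -0.0, 3.141]
contact_force: [-0.0, -0.5, -0.7]
opening: 0.0238
```

```bash
python3 -m crank '[[0,0,0.12,0,0,0,0],[0,0,0.12,0,0,0,0]]';python3 -m crank '[[0,0,0.05,0,0,0,0],[0,0,0.05,0,0,0,0]]';python3 -m crank '[[0,0,0,0,0,0,0.4],[0,0,0,0,0,0,0.6],[0,0,0,0,0,0,0.6],[0,0,-4,0,0,0,0.6],[0,0,-8,0,0,0,0.6]]';python3 -m crank '[[5,-3,0,0,0,0,0],[10,-6,0,0,0,0,0],[13,-10,0,0,0,0,0],[13,-15,0,0,0,0,0],[13,-20,0,0,0,0,0]]';python3 -c "
from h import *
s=st()
S=read_camera('side');crop(S,250,110,80,90,'s37.png',6)
T=read_camera('top');crop(T,225,125,50,55,'t37.png',9);crop(T,350,170,60,55,'t38.png',9)
print(delta([.5455,-.392,.1],down(np.pi)))"
```

```text
time: 63.28
tool_pos: [0.6589, 0.0159, 0.215]
tool_rot: [3.142, 0.0, 3.141]
contact_force: [0.1, 0.1, -0.3]
opening: 0.0235
time: 63.52
tool_pos: [0.6589, 0.0159, 0.2149]
tool_rot: [3.142, 0.0, 3.141]
contact_force: [-1.1, 0.6, 1.8]
opening: 0.0232
time: 64.15
tool_pos: [0.6587, 0.0159, 0.295]
tool_rot: [3.141, -0.001, 3.141]
contact_force: [0.6, -0.2, 0.1]
opening: 0.0551
time: 64.78
tool_pos: [0.5284, -0.1853, 0.2951]
tool_rot: [-3.141, 0.001, 3.141]
contact_force: [0.4, 0.4, -1.0]
opening: 0.0097
t64.78 [ 0.5284 -0.1853  0.2951] [-1.7998e+02  7.0000e-02  1.7999e+02] F [ 0.4  0.4 -1. ] T [0.05 0.04 0.01] op0.0097 q [-0.47  0.37  1.34  0.    1.43 -2.04]
(array([ -1.83, -20.32,  19.45]), array([-0.09, -0.  , -0.3 ]))
```

View pics/s37.png

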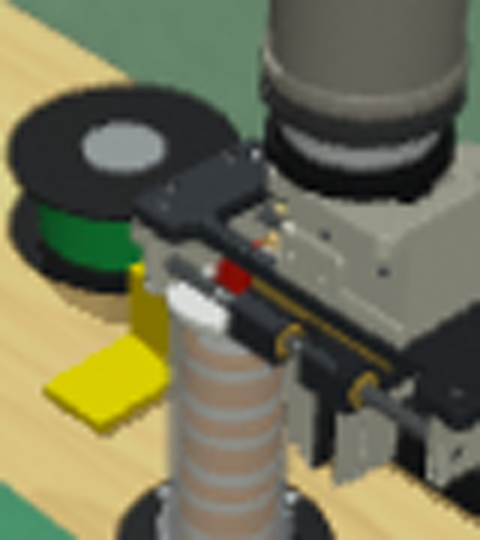

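View pics/t37.png

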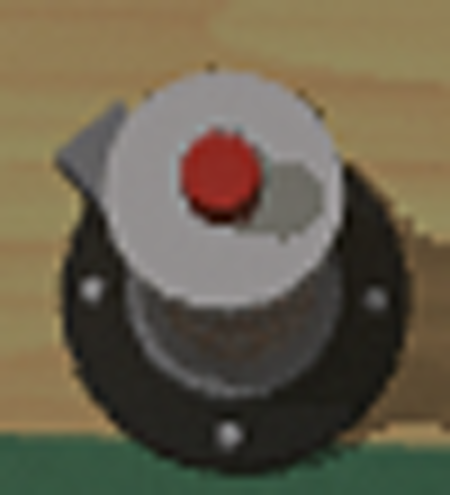

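```bash
python3 -m crank '[[0,-5,2,0,0,0,0],[-0.5,-10,5,0,0,0,0],[-1.2,-15,9,0,0,0,0],[-1.8,-20.3,13,0,0,0,0],[-1.8,-20.3,17,0,0,0,0]]';python3 -m crank '[[0,0,0,0,0,0,0],[0,0,0,0,0,0,0],[0,0,0,0,0,0,0]]';python3 -c "
from h import *
s=st()
S=read_camera('side');crop(S,310,220,100,90,'s39.png',6);crop(S,250,110,80,90,'s39b.png',6)
print(delta([.5455,-.392,.06],down(np.pi)))"
```

```text
time: 65.5
tool_pos: [0.5467, -0.39, 0.123]
tool_rot: [-3.14, 0.001, 3.138]
contact_force: [0.2, 1.2, 0.5]
opening: 0.0003
time: 65.88
tool_pos: [0.5479, -0.3869, 0.1274]
tool_rot: [-3.139, 0.003, -3.141]
contact_force: [-1.0, 0.3, -0.7]
opening: 0.0004
t65.88 [ 0.5479 -0.3869  0.1274] [-179.84    0.19 -179.96] F [-1.   0.3 -0.7] T [ 0.04 -0.05 -0.03] op0.0004 q [-0.73  0.71  1.24  0.    1.19 -2.3 ]
(array([ 0.25, -0.5 ,  6.71]), array([-0.15,  0.18,  0.03]))
```

View pics/s39.png

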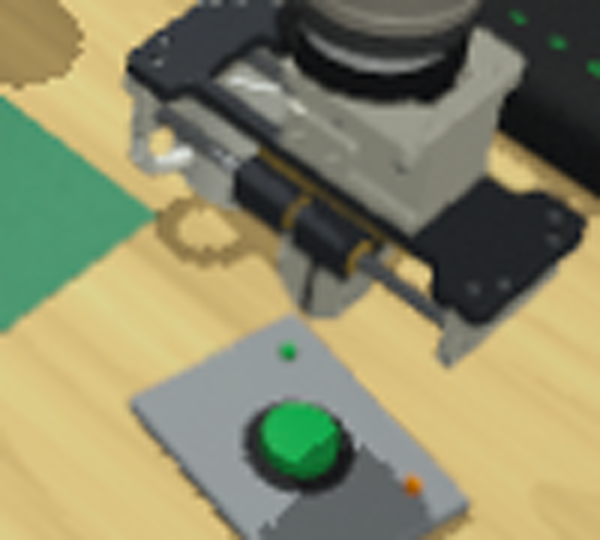

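View pics/s39b.png

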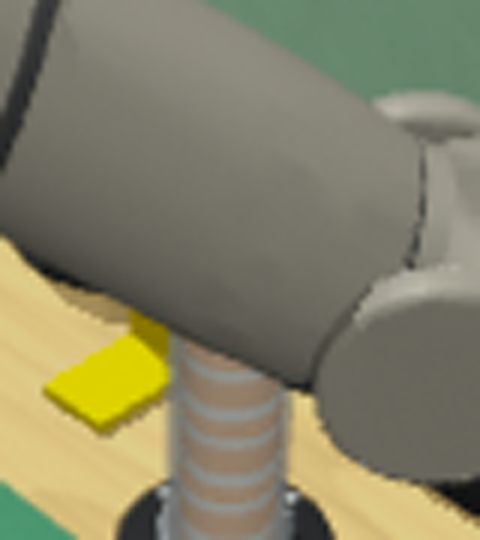

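View pics/t38.png

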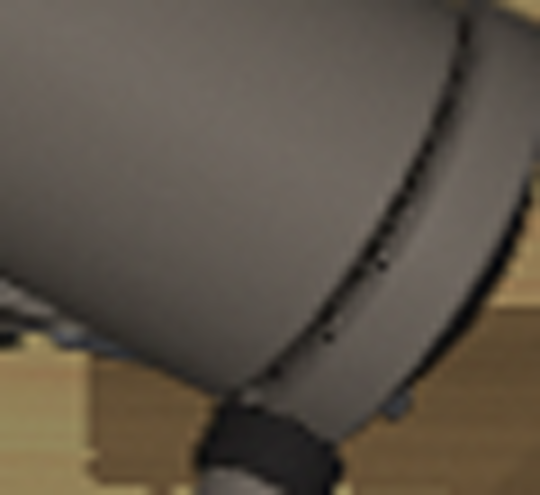

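```bash
python3 -m crank '[[0.2,-0.45,2,0,0,0,0],[0.2,-0.45,4,0,0,0,0],[0.2,-0.45,6,0,0,0,0],[0.2,-0.45,6.5,0,0,0,0],[0.2,-0.45,6.5,0,0,0,0]]';python3 -c "
from h import *
s=st()
S=read_camera('side');crop(S,310,220,100,90,'s40.png',6)
print(delta([.5455,-.392,.045],down(np.pi)))"
```

```text
time: 66.55
tool_pos: [0.5451, -0.3916, 0.0605]
tool_rot: [-3.141, 0.001, 3.141]
contact_force: [0.4, -0.7, 1.6]
opening: 0.0004
t66.55 [ 0.5451 -0.3916  0.0605] [-1.7996e+02  5.0000e-02  1.7999e+02] F [ 0.4 -0.7  1.6] T [-0.03  0.05 -0.01] op0.0004 q [-0.74  0.78  1.29  0.    1.07 -2.31]
(array([-0.02, -0.02,  1.58]), array([-0.07,  0.09, -0.02]))
```

View pics/s40.png

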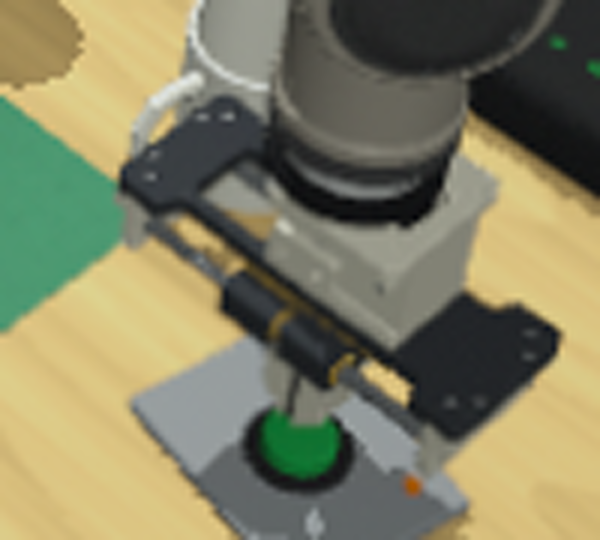

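```bash
python3 -m crank '[[0,0,0.5,0,0,0,0],[0,0,1,0,0,0,0],[0,0,1,0,0,0,0]]';python3 -m crank '[[0,0,0.3,0,0,0,0],[0,0,0.3,0,0,0,0]]';python3 -m crank '[[0,0,0.3,0,0,0,0],[0,0,0.3,0,0,0,0]]';python3 -m crank '[[0,0,0.2,0,0,0,0],[0,0,0.2,0,0,0,0]]'
```

```text
time: 66.97
tool_pos: [0.5444, -0.3913, 0.049]
tool_rot: [3.141, -0.001, 3.141]
contact_force: [-0.3, -0.3, -0.2]
opening: 0.0005
time: 67.22
tool_pos: [0.5446, -0.3914, 0.0462]
tool_rot: [3.141, -0.0, 3.141]
contact_force: [-0.4, -0.3, -0.4]
opening: 0.0005
time: 67.47
tool_pos: [0.5445, -0.3914, 0.0432]
tool_rot: [3.141, -0.0, 3.141]
contact_force: [0.1, -0.1, 0.3]
opening: 0.0007
time: 67.72
tool_pos: [0.5447, -0.3915, 0.0415]
tool_rot: [3.142, 0.0, 3.141]
contact_force: [-0.8, 0.2, 0.7]
opening: 0.0003
```

```bash
for i in 1 2 3 ; do python3 -m crank '[[0,0,0.15,0,0,0,0],[0,0,0.15,0,0,0,0]]'|grep -E "pos|force"; done
```

```text
tool_pos: [0.5447, -0.3915, 0.0401]
contact_force: [-0.8, 1.1, 1.6]
tool_pos: [0.5447, -0.3915, 0.0386]
contact_force: [-0.2, 0.5, 2.6]
tool_pos: [0.5447, -0.3915, 0.0371]
contact_force: [-0.7, 0.5, 3.7]
```

```bash
for i in 1 2 ; do python3 -m crank '[[0,0,0.1,0,0,0,0],[0,0,0.1,0,0,0,0]]'|grep -E "pos|force"; done
```

```text
tool_pos: [0.5447, -0.3916, 0.0361]
contact_force: [-1.9, 0.4, 3.5]
tool_pos: [0.5447, -0.3915, 0.0353]
contact_force: [-0.7, 1.0, 5.8]
```

```bash
for i in 1 2 ; do python3 -m crank '[[0,0,0.07,0,0,0,0],[0,0,0.07,0,0,0,0]]'|grep -E "pos|force"; done; python3 -m crank '[[0,0,0,0,0,0,0],[0,0,0,0,0,0,0],[0,0,0,0,0,0,0]]'
```

```text
tool_pos: [0.5448, -0.3916, 0.0352]
contact_force: [-1.6, 1.0, 8.8]
tool_pos: [0.5448, -0.3916, 0.0351]
contact_force: [-4.0, 2.2, 13.2]
time: 69.85
tool_pos: [0.5448, -0.3916, 0.0351]
tool_rot: [-3.141, 0.001, 3.141]
contact_force: [-2.1, 2.4, 12.8]
opening: 0.0005
```

The button hit its stop: the force jumps at 0.035 with no further travel. I retract and do a final check.

```bash
python3 -m crank '[[0,0,-1,0,0,0,0],[0,0,-4,0,0,0,0],[0,0,-9,0,0,0,0],[0,0,-15,0,0,0,0],[0,0,-21,0,0,0,0]]';python3 -m crank '[[5,-3,0,0,0,0,0],[10,-3,0,0,0,0,0],[14,-3,0,0,0,0,0],[14,-3,0,0,0,0,0],[14,-3,0,0,0,0,0]]';python3 -c "
from h import *
s=st()
S=read_camera('side');T=read_camera('top')
cv2.imwrite('pics/s41.png',cv2.resize(S['frame'][:,:,::-1],(800,600)));cv2.imwrite('pics/t41.png',cv2.resize(T['frame'][:,:,::-1],(800,600)));crop(S,180,110,140,110,'s42.png',5)"
```

```text
time: 70.47
tool_pos: [0.5443, -0.3912, 0.2447]
tool_rot: [3.14, -0.001, 3.141]
contact_force: [0.7, -0.3, 0.2]
opening: 0.0004
time: 71.1
tool_pos: [0.4052, -0.4215, 0.2435]
tool_rot: [3.141, 0.001, 3.141]
contact_force: [-0.8, 0.6, -0.8]
opening: 0.0004
t71.10 [ 0.4052 -0.4215  0.2435] [1.7999e+02 3.0000e-02 1.7996e+02] F [-0.8  0.6 -0.8] T [ 0.03 -0.05  0.05] op0.0004 q [-0.94  0.45  1.36  0.    1.33 -2.51]
```

View pics/s42.png

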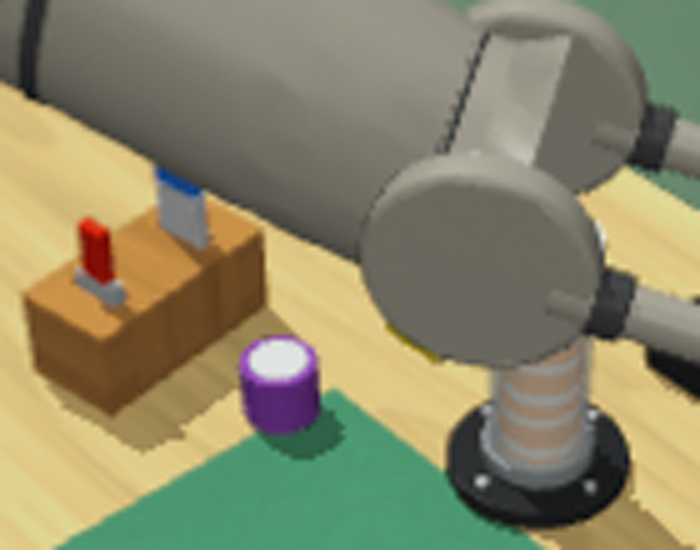

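View pics/t41.png

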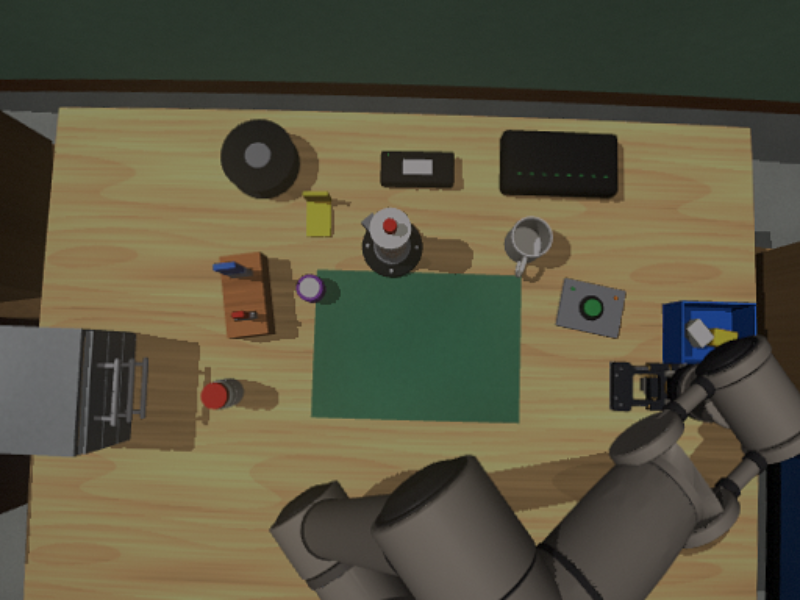

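```bash
python3 -m crank '[[0,0,0,0,0,0,0],[0,0,0,0,0,0,0]]'; python3 -c "
from cell import robot
print(robot.hand_in())"
```

```text
time: 71.45
tool_pos: [0.4052, -0.4212, 0.2433]
tool_rot: [3.141, -0.0, -3.141]
contact_force: [-0.9, 0.6, -0.4]
opening: 0.0009
the job is handed in; nothing more can be done
None
```

I did the whole job in the order asked and handed it in at about 71 s of the 210 s allowed; the hand-in gives no verdict.

- **Cartridges:** I set the cap on the desk and loaded all three orange cartridges. I set the grip to 7 N and pushed the first two down with shut fingers at 5–6.5 N. No cartridge was seen to be knocked aside.
- **Pressing:** I pressed the stack to the bottom with the paddle and held about 14 N for over 1 s. That figure takes off about 1.7 N for the paddle's weight.
- **Paddle:** I slid it back to the same height it was picked up from, within 0.1 mm, and let go of it.
- **Cap and button:** The cap went back on the rim at its original height. The button was pressed about 6–7 mm to its hard stop at about 13 N, then released.

The last top view shows the cap on the column, the paddle and scraper in their slots, and no cartridge left on the desk. The purple look-alike and the other bystanders had not visibly moved.

The side camera read positions 1–3 mm away from the top camera, so I relied on the top view. The arm hid part of the final side view, so the cap and paddle were last checked from above only. Piston and button travel could not be read directly; I judged both from the force rising at a fixed position.

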